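# Fetch the clay cup from behind the glazed cups

### The arm

A 6-joint arm with a two-finger parallel gripper is mounted at the origin on the work surface. World frame = base frame: x ahead of the robot, y to its left, z up, the work surface at z = 0. Lengths are in m, angles in rad, forces in N, time in s.
With the tool pointing down it reaches from about 0.35 to 0.85 m from the base axis. Payload 8.1 kg.
Tool frame: the origin (TCP) lies on the centre line of the jaws, within the pads' length; the fingertips stand 19 mm ahead of it and the grasp point (between the pads) is the TCP (robot.tips_ahead is the distance from the TCP to the fingertips, in m); y points along the fingers, z is the direction in which the jaws open and shut, and the axes are right-handed (so a half turn about y gives the same grasp; the last joint's range is limited). The gripper opens to 93 mm and grips with 3 to 60 N. Pads are 15 mm wide; open, the fingers measure 128 mm over their backs; the gripper's body (75 mm by 188 mm) begins 65 mm behind the grasp point.
Start: joints at [-1.398, 0.13, 1.488, -0, 1.523, -0.085], TCP at [0.153, -0.58, 0.238] pointing down, gripper open.
Joint ranges: [-2.96, 2.96], [-0.89, 2.26], [0.02, 2.5], [-1.34, 4.48], [0, 2.73], [-2.66, 2.66]. Speed limits (rad/s): [2.39, 2.39, 2.79, 3.14, 3.14, 3.14].

### API

Orientations are given as a rotation vector (axis times angle).
In Python, from plant import robot, imaging, models gives the robot as it stands.
- The arm moves only by the tool carry_out, never from a script. Its argument "motion" is one flat list of numbers, 7 for each row, row after row: the shift along the tool's x, y, z in m, then the turn, a rotation vector about the tool's x, y, z in degrees, then the opening, from -1 (shut) to 1 (fully open). A call has exactly 5 rows; each row shifts and turns the pose as measured when the row begins, along the tool's axes as they then stand; what a row does not reach is not made up. A row lasts 1/10 s, in which the tool goes at most 50 mm and 8.59 degrees, less where a joint would pass 70% of its speed; a pose out of reach is approached as far as the arm can. A call is refused whole if a number of a shift passes 0.05 or a number of a turn 8.59, either way. A call with a gripper value outside its range is refused whole. The fingers move at their own pace and stop on an object; "squeeze" is the grip in N (left out, the last holds). Time passes only in rows, so rows that do not move let the fingers close, or fill a call up. It gives the time, the measured TCP pose, the force and the opening at its end, in the units of the state.
- robot.read_state(): the state, without advancing time (a new reading comes with each control period).
- imaging.read_camera(name): name is "scene" or "top" or "wrist"; returns the picture (480x640x3 uint8, blue, green, red); there is no depth.
- imaging.camera_model(name): a dict with "K" (3x3 intrinsics, pixels), "position" and "orientation" of the camera in the world. Camera axes: x right, y down, z forward; pixel columns grow to the right and rows downward; lengths in m; the calibration is good to about 2 mm. A picture is of the moment at which its call begins: read the wrist's pose just before it. camera_model takes no time and is no camera call; for the wrist camera it gives the pose at the moment of the call.
- robot.close_job(): hands the job in, once; it reports no verdict.
Trained networks look in the newest picture that a camera, given by its name, has taken for a name from the list of things; names that differ only in an ending like _2 or _b are one class to them, and where a whole thing is asked for, a point or a joint stands for the part that bears it (a point fixed in the world has none). Each returns a list of dicts, best first, with "confidence" (0 to 1); they miss things now and then, are a little off and sometimes report something else, mostly with a low value. They report only what shows in the picture. A call takes as long as a camera call.
- models.outline_of(camera, thing): "pixels" (480x640 bool, what is visible of it) and "pixel" ([column, row] in pixels, amid what is visible of it).
The state is a dict: "t": time; "q": joint angles; "dq": joint speeds; "joint_torque": joint torques, N m; "tool_pos": TCP position; "orientation": TCP orientation; "force": force on the tool from outside, world axes, zero at the start; "wrist_torque": the same for the moment, N m; "opening": finger opening in m.
Only numpy, scipy, OpenCV 4.12 (cv2) and the standard library are available. Lean on these libraries where they do the work, as an engineer would, in place of code of your own. Each camera call takes 0.05 s, during which the arm holds its last target.

### The job

The unglazed clay cup is due on the banding wheel, but the three glazed cups stand in its way: first set all three upright on the empty ware board, leaving the clay cup where it is, then stand the clay cup in the middle of the banding wheel while the others wait on the board. Finally put each glazed cup back in the middle of the tile of its own colour. Keep the cups from tipping over, and leave the brush where it lies.

Things in the scene. Friction and masses are not known exactly. Their poses are not given: they have to be found in the camera images.
- cup_blue_c (a point): the loose blue-glazed handleless cup: straight-sided and round, 54 mm in diameter, 70 mm tall, foot narrowed to 42 mm, wall 4 mm, open upwards, about 150 g. The point is its centre, on its axis 35 mm above its foot; its z axis is the cup's axis. At the start it stands on the blue tile.
- cup_green_c (a point): the loose green-glazed handleless cup: straight-sided and round, 54 mm in diameter, 70 mm tall, foot narrowed to 42 mm, wall 4 mm, open upwards, about 150 g. The point is its centre, on its axis 35 mm above its foot; its z axis is the cup's axis. At the start it stands on the green tile.
- cup_yellow_c (a point): the loose yellow-glazed handleless cup: straight-sided and round, 54 mm in diameter, 70 mm tall, foot narrowed to 42 mm, wall 4 mm, open upwards, about 150 g. The point is its centre, on its axis 35 mm above its foot; its z axis is the cup's axis. At the start it stands on the yellow tile.
- cup_clay_c (a point): the unglazed red-brown clay cup, loose, same shape and size as the glazed ones; the point is its centre, 35 mm above its foot. It stands on the 8 mm plank, 66 mm beyond the middle tile's centre, in an 80 mm wide niche between two cream fire-bricks (tops 58 mm above the table) left and right of it: grip it fore and aft, along the tiles' x axis. A 22 mm high rail runs 66 mm behind its centre.
- tile_blue: the blue tile, home of the blue cup: fixed on an 8 mm plank, 78 mm (x, away from the robot within 0.2 rad) by 64 mm (y), 6 mm thick; origin at the centre of its underside, 8 mm above the table. The three tiles lie in a row along y, 74 mm apart, in any order of colours, all turned alike. Behind the two outer tiles stand bricks, their near faces 70 mm beyond the tile centres.
- tile_green: the green tile, home of the green cup: fixed on an 8 mm plank, 78 mm (x, away from the robot within 0.2 rad) by 64 mm (y), 6 mm thick; origin at the centre of its underside, 8 mm above the table. The three tiles lie in a row along y, 74 mm apart, in any order of colours, all turned alike. Behind the two outer tiles stand bricks, their near faces 70 mm beyond the tile centres.
- tile_yellow: the yellow tile, home of the yellow cup: fixed on an 8 mm plank, 78 mm (x, away from the robot within 0.2 rad) by 64 mm (y), 6 mm thick; origin at the centre of its underside, 8 mm above the table. The three tiles lie in a row along y, 74 mm apart, in any order of colours, all turned alike. Behind the two outer tiles stand bricks, their near faces 70 mm beyond the tile centres.
- wheel_top (a point): centre of the top face of the banding wheel (a potter's turntable, fixed, locked against turning): a dark steel disc 150 mm in diameter, its top 60 mm above the table, with a thin bright ring of 60 mm radius. It stands to one side of the drying corner, left or right.
- board: the spare ware board, the side area: a fixed bare brown wooden board 290 mm (its x axis) by 110 mm (y), 12 mm thick, empty at the start; origin at the centre of its underside, on the table. It lies on the side away from the banding wheel, its long side pointing away from the robot, and has room for three cups in a row along x, 90 mm apart.
- brush: bystander, to be left alone: a loose brush 170 mm long, lying roughly across the robot's front on the table, between the robot and the tiles; origin on the table under it.

How it is judged:
On the way, in this order (a step that is already met when the one before it is completed fails the run):
1. all three glazed cups stand released on the ware board, the clay cup still in its niche (within 30 mm) (x of cup_blue_c in the frame of board between -0.135 and 0.135 m and y of cup_blue_c in the frame of board between -0.045 and 0.045 m and z of cup_blue_c in the frame of board between 0.04 and 0.054 m and linear speed of each of cup_blue, cup_green, cup_yellow below 0.02 m/s and angle between each of cup_blue_c, cup_green_c, cup_yellow_c's own z axis and vertical below 0.15 rad and contact force between the fingers and cup_blue below 0.3 N and x of cup_green_c in the frame of board between -0.135 and 0.135 m and y of cup_green_c in the frame of board between -0.045 and 0.045 m and z of cup_green_c in the frame of board between 0.04 and 0.054 m and contact force between the fingers and cup_green below 0.3 N and x of cup_yellow_c in the frame of board between -0.135 and 0.135 m and y of cup_yellow_c in the frame of board between -0.045 and 0.045 m and z of cup_yellow_c in the frame of board between 0.04 and 0.054 m and contact force between the fingers and cup_yellow below 0.3 N and distance of cup_clay_c from where it was at the start of the episode below 0.03 m), for 0.2 s.
2. the clay cup stands released in the middle of the banding wheel, the three glazed cups still on the ware board (horizontal distance between cup_clay_c and wheel_top below 0.015 m and z of cup_clay_c in the frame of wheel_top between 0.029 and 0.042 m and linear speed of each of cup_clay, cup_blue, cup_green, cup_yellow below 0.02 m/s and angle between each of cup_clay_c, cup_blue_c, cup_green_c, cup_yellow_c's own z axis and vertical below 0.15 rad and contact force between the fingers and cup_clay below 0.3 N and x of cup_blue_c in the frame of board between -0.135 and 0.135 m and y of cup_blue_c in the frame of board between -0.045 and 0.045 m and z of cup_blue_c in the frame of board between 0.04 and 0.054 m and contact force between the fingers and cup_blue below 0.3 N and x of cup_green_c in the frame of board between -0.135 and 0.135 m and y of cup_green_c in the frame of board between -0.045 and 0.045 m and z of cup_green_c in the frame of board between 0.04 and 0.054 m and contact force between the fingers and cup_green below 0.3 N and x of cup_yellow_c in the frame of board between -0.135 and 0.135 m and y of cup_yellow_c in the frame of board between -0.045 and 0.045 m and z of cup_yellow_c in the frame of board between 0.04 and 0.054 m and contact force between the fingers and cup_yellow below 0.3 N), for 0.2 s.
At the end, for the whole second after the job is handed in: The clay cup stands upright on the banding wheel within 15 mm of its centre, each glazed cup stands upright on the tile of its own colour within 13 mm of the tile's centre, all released and at rest (horizontal distance between cup_clay_c and wheel_top below 0.015 m and z of cup_clay_c in the frame of wheel_top between 0.029 and 0.042 m and linear speed of each of cup_clay, cup_blue, cup_green, cup_yellow below 0.02 m/s and angle between each of cup_clay_c, cup_blue_c, cup_green_c, cup_yellow_c's own z axis and vertical below 0.15 rad and contact force between the fingers and cup_clay below 0.3 N and horizontal distance between cup_blue_c and tile_blue below 0.013 m and z of cup_blue_c in the frame of tile_blue between 0.035 and 0.048 m and contact force between the fingers and cup_blue below 0.3 N and horizontal distance between cup_green_c and tile_green below 0.013 m and z of cup_green_c in the frame of tile_green between 0.035 and 0.048 m and contact force between the fingers and cup_green below 0.3 N and horizontal distance between cup_yellow_c and tile_yellow below 0.013 m and z of cup_yellow_c in the frame of tile_yellow between 0.035 and 0.048 m and contact force between the fingers and cup_yellow below 0.3 N); the robot touches nothing.
It fails at once if a cup is tipped by more than about 40 degrees (angle between any of cup_blue_c, cup_green_c, cup_yellow_c, cup_clay_c's own z axis and vertical above 0.7 rad).
It fails at once if the brush is moved more than 30 mm (distance of brush from where it was at the start of the episode above 0.03 m).
It also fails if it takes over 136 s, if anything falls off the work surface, if the arm or the gripper's body presses on something with over 40 N, if the wrist force passes 120 N, or if a joint passes its speed limit or range.

## Working session

There is one attempt and no reset: what is moved stays moved. The work goes in short steps, Python scripts to look and compute and a tool call to move; the robot and the scene stay as the last step left them, time stands still between calls to the robot, and variables do not carry over. Pictures are saved under pics/ and viewed, and the job is handed in when it is done.

Besides the shell and the picture viewer there is one more tool, called after "Request:" by a JSON object that holds its "method" and its "body". carry_out: Moves the arm, as the interface text tells. Its arguments: {"type":"object","properties":{"motion":{"type":"array","items":{"type":"number"}},"squeeze":{"type":"number"}},"required":["motion"]}

```bash
ls; mkdir -p pics; python3 - <<'E'
from plant import robot, imaging, models
import cv2,numpy as np
s=robot.read_state(); print({k:np.round(v,3) for k,v in s.items()})
for n in ("scene","top"):
    im=imaging.read_camera(n); cv2.imwrite(f"pics/{n}0.png",im)
    m=imaging.camera_model(n); print(n,m)
print(robot.tips_ahead)
E
```

```text
pics
{'t': np.float64(0.0), 'q': array([-1.398,  0.131,  1.489, -0.   ,  1.523, -0.085]), 'dq': array([-0.001, -0.001,  0.   , -0.001,  0.001, -0.002]), 'joint_torque': array([-0.0000e+00, -5.5984e+01, -4.9176e+01,  7.7000e-02,  3.5000e-02,
       -0.0000e+00]), 'tool_pos': array([ 0.153, -0.58 ,  0.237]), 'orientation': array([-0.27 ,  2.086, -2.082]), 'force': array([ 0.215,  0.356, -0.438]), 'wrist_torque': array([-0.036, -0.017,  0.028]), 'opening': np.float64(0.093)}
scene {'K': array([[618.84263989,   0.        , 311.17614485],
       [  0.        , 618.84263989, 230.33161956],
       [  0.        ,   0.        ,   1.        ]]), 'position': array([ 1.23593443, -0.34683136,  0.70208854]), 'orientation': array([-1.98482834, -1.21867314,  0.55320179])}
top {'K': array([[516.90417574,   0.        , 315.18611411],
       [  0.        , 516.90417574, 244.07559596],
       [  0.        ,   0.        ,   1.        ]]), 'position': array([ 0.43162505, -0.00588576,  1.09049653]), 'orientation': array([-2.1408463 ,  2.1630451 , -0.11202444])}
0.019
```

View pics/scene0.png

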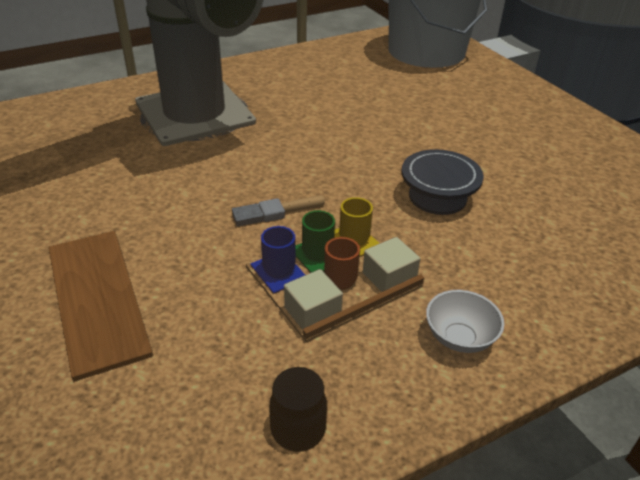

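View pics/top0.png

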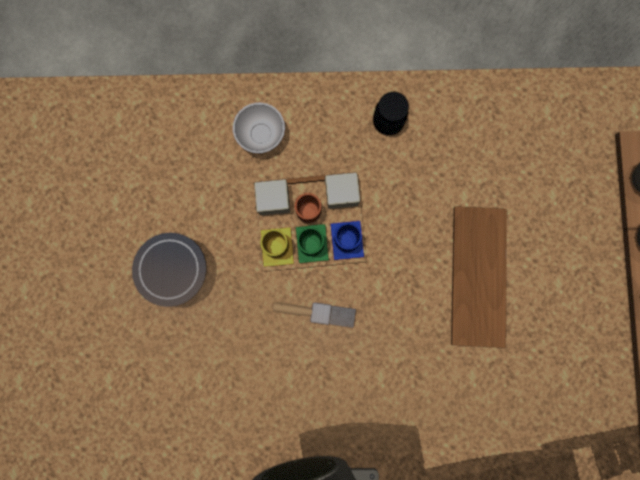

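```bash
cat > fit.py <<'E'
from plant import robot, imaging, models
import cv2,numpy as np
from scipy.spatial.transform import Rotation as R
from scipy.optimize import minimize
def proj(cm,P):
    Rc=R.from_rotvec(cm["orientation"]).as_matrix()
    p=(np.asarray(P)-cm["position"])@Rc
    return (p[:,:2]/p[:,2:])@np.diag([cm["K"][0,0],cm["K"][1,1]])+cm["K"][:2,2]
th=np.linspace(0,2*np.pi,48,endpoint=False)
def circ(c,r,z): return np.c_[c[0]+r*np.cos(th),c[1]+r*np.sin(th),0*th+z]
def cupP(c,z0): return np.r_[circ(c,.021,z0),circ(c,.027,z0+.01),circ(c,.027,z0+.07)]
def ray(cm,px,z):
    Rc=R.from_rotvec(cm["orientation"]).as_matrix()
    d=Rc@np.linalg.solve(cm["K"],[px[0],px[1],1]); t=(z-cm["position"][2])/d[2]
    return cm["position"]+t*d
def hull(cm,P,S=4):
    h=cv2.convexHull(np.float32(proj(cm,P)))
    m=np.zeros((480*S,640*S),np.uint8); cv2.fillConvexPoly(m,np.int32(np.round(h*S*16+(S/2-.5)*16)),1,shift=4); 
    return cv2.resize(m.astype(np.float32),(640,480),interpolation=cv2.INTER_AREA)
def bestmask(cam,thing,verbose=True):
    o=models.outline_of(cam,thing)
    if verbose: print(cam,thing,[(round(a["confidence"],2),np.round(a["pixel"],1).tolist(),int(a["pixels"].sum())) for a in o[:3]])
    return o[0]["pixels"].astype(np.float32) if o else None
def fitcup(cms,masks,c0,z0):
    def f(c): return sum(np.abs(hull(cm,cupP(c,z0),2)-m).sum() for cm,m in zip(cms,masks))
    r=minimize(f,c0,method="Nelder-Mead",options=dict(initial_simplex=[c0,[c0[0]+.006,c0[1]],[c0[0],c0[1]+.006]],xatol=2e-4,fatol=1))
    return r.x,r.fun
E
python3 - <<'E'
from fit import *
import pickle
imgs={};M={}
things=["cup_blue_c","cup_green_c","cup_yellow_c","cup_clay_c","tile_blue","tile_green","tile_yellow","wheel_top","board","brush"]
for n in ("top","scene"):
    imaging.read_camera(n)
    for t in things:
        M[n,t]=bestmask(n,t)
C={n:imaging.camera_model(n) for n in ("top","scene")}
pickle.dump((C,M),open("m0.pkl","wb"))
for t in things[:4]:
    z0=.008 if "clay" in t else .014
    for cams in (["top"],["scene"],["top","scene"]):
        cams=[c for c in cams if M[c,t] is not None]
        if not cams: continue
        m=M[cams[0],t]; ys,xs=np.nonzero(m); c0=ray(C[cams[0]],(xs.mean(),ys.mean()),z0+.04)[:2]
        print(t,cams,*fitcup([C[c] for c in cams],[M[c,t] for c in cams],list(c0),z0))
for t,z in (("board",.012),("tile_blue",.014),("tile_green",.014),("tile_yellow",.014)):
    m=M["top",t]
    if m is None: continue
    ys,xs=np.nonzero(m); P=np.array([ray(C["top"],p,z)[:2] for p in np.c_[xs,ys]])
    print(t,cv2.minAreaRect(np.float32(P*1000)))
print(robot.read_state()["t"], R.from_rotvec(robot.read_state()["orientation"]).as_matrix().round(3))
E
```

```text
top cup_blue_c [(0.94, [345.9, 237.8], 636), (0.64, [479.7, 275.9], 7467), (0.42, [276.0, 241.1], 650)]
top cup_green_c [(0.74, [313.3, 239.5], 657)]
top cup_yellow_c [(0.95, [276.4, 241.5], 656), (0.18, [312.2, 240.7], 665)]
top cup_clay_c [(0.96, [307.7, 209.8], 668)]
top tile_blue [(0.91, [344.4, 247.7], 448), (0.6, [311.7, 238.7], 633)]
top tile_green [(0.89, [317.7, 254.9], 299)]
top tile_yellow [(0.66, [284.2, 257.1], 482), (0.65, [343.5, 247.0], 432)]
top wheel_top [(0.73, [169.7, 267.9], 4303)]
top board [(0.76, [477.6, 276.9], 7575)]
top brush [(0.91, [321.3, 313.2], 1209), (0.59, [310.5, 239.5], 656)]
scene cup_blue_c [(0.92, [278.2, 250.5], 1681), (0.24, [95.4, 305.0], 10337)]
scene cup_green_c [(0.86, [315.2, 230.2], 1321), (0.69, [96.5, 305.0], 10343)]
scene cup_yellow_c [(0.67, [353.8, 221.0], 1334)]
scene cup_clay_c [(0.84, [341.0, 261.2], 1519), (0.43, [310.6, 261.4], 371), (0.4, [279.1, 249.8], 1597)]
scene tile_blue [(0.85, [274.6, 274.6], 632)]
scene tile_green [(0.75, [308.7, 260.5], 358)]
scene tile_yellow [(0.62, [367.2, 244.9], 154), (0.58, [309.6, 260.3], 374)
[... 634 characters left out ...]
5  0.09387279] 273.75
cup_clay_c ['top'] [0.63075783 0.02378163] 35.75
cup_clay_c ['scene'] [0.63294106 0.02726412] 176.75
cup_clay_c ['top', 'scene'] [0.63278083 0.02627033] 277.25
board ((491.17010498046875, -328.53570556640625), (115.468505859375, 290.7197570800781), 86.93878936767578)
tile_blue ((568.5482177734375, -56.23615264892578), (79.86246490478516, 64.1649169921875), 5.535375118255615)
tile_green ((562.8541870117188, 17.678972244262695), (75.78437805175781, 60.49939727783203), 6.495270729064941)
tile_yellow ((557.1356811523438, 89.96304321289062), (79.44326782226562, 65.52983856201172), 4.385766983032227)
1.2 [[-0.967 -0.     0.255]
 [-0.255  0.    -0.967]
 [ 0.    -1.    -0.   ]]
```

```bash
cat > plan.py <<'E'
from plant import robot
import numpy as np,sys
from scipy.spatial.transform import Rotation as R
def Rt(psi):
    z=np.array([np.cos(psi),np.sin(psi),0]); y=np.array([0,0,-1.]); return np.c_[np.cross(y,z),y,z]
def pose():
    s=robot.read_state(); return np.array(s["tool_pos"]),R.from_rotvec(s["orientation"]).as_matrix(),s
def show():
    p,M,s=pose(); print("t",round(float(s["t"]),2),"p",p.round(4),"yaw",np.degrees(np.arctan2(M[1,2],M[0,2])).round(2),"tilt",np.degrees(np.arccos(-M[2,1])).round(2),"F",np.round(s["force"],1),"op",round(float(s["opening"]),4),"q6",s["q"][5].round(2))
def plan(wps,p=None,M=None):
    """wps: list of (x,y,z,yawdeg,open,step) ; or ('w',n,open)"""
    if p is None: p,M,_=pose()
    rows=[]
    for w in wps:
        if w[0]=='w':
            rows+= [[0]*6+[w[2]]]*w[1]; continue
        tgt=np.array(w[:3]); 
        cur=np.degrees(np.arctan2(M[1,2],M[0,2])); d=(w[3]-cur+90)%180-90 if len(w)<7 else w[6]
        yaw=cur+d; T=Rt(np.radians(yaw))
        rv=(R.from_matrix(M.T@T)).as_rotvec(degrees=True)
        step=w[5]
        n=max(1,int(np.ceil(np.linalg.norm(tgt-p)/step-1e-6)),int(np.ceil(np.linalg.norm(rv)/8.3-1e-6)))
        for k in range(n):
            m=n-k
            sh=np.round(M.T@((tgt-p)/m),3)
            r=np.round(R.from_matrix(M.T@T).as_rotvec(degrees=True)/m,1)
            rows.append(list(sh)+list(r)+[w[4]])
            p=p+M@sh; M=M@R.from_rotvec(r,degrees=True).as_matrix()
    while len(rows)%5: rows.append([0]*6+[rows[-1][6]])
    for i in range(0,len(rows),5):
        print("["+",".join(f"{0.0+v:g}".replace("-0.0,","0,") for r in rows[i:i+5] for v in r)+"]")
    return p,M
E
python3 - <<'E'
from fit import *
import pickle
C,M=pickle.load(open("m0.pkl","rb"))
for cams in (["top"],["scene"],["top","scene"]):
    def f(c): return sum(np.abs(hull(C[k],np.r_[circ(c,.075,.06),circ(c,.075,.05),circ(c,.052,0)],2)-M[k,"wheel_top"]).sum() for k in cams)
    c0=[.5,.285]
    r=minimize(f,c0,method="Nelder-Mead",options=dict(initial_simplex=[c0,[.51,.285],[.5,.295]]));print(cams,r.x,r.fun)
im=cv2.imread("pics/top0.png"); g=cv2.cvtColor(im,cv2.COLOR_BGR2GRAY)[225:315,125:215]
import numpy as np
# ring fit: for candidate centre maximise brightness along ring
best=max(((cv2.remap(g,np.float32(q[:,:1]-125),np.float32(q[:,1:]-225),1).mean()),x,y) for x in np.arange(.48,.53,.001) for y in np.arange(.26,.32,.001) for q in [proj(C["top"],circ((x,y),.06,.06))])
print("ring top",best)
im=cv2.imread("pics/scene0.png"); g=cv2.cvtColor(im,cv2.COLOR_BGR2GRAY)
best=max(((cv2.remap(g,np.float32(q[:,:1]),np.float32(q[:,1:]),1).mean()),x,y) for x in np.arange(.48,.53,.001) for y in np.arange(.26,.32,.001) for q in [proj(C["scene"],circ((x,y),.06,.06))])
print("ring scene",best)
from plan import *
show()
plan([(.45,-.30,.22,4.5,.5,.045),(.57,-.054,.18,4.5,.5,.045)])
E
```

```text
['top'] [0.50911459 0.30454137] 182.5
['scene'] [0.51080626 0.30883278] 149.75
['top', 'scene'] [0.51016949 0.30696436] 437.75
ring top (np.float64(110.79166666666667), np.float64(0.509), np.float64(0.30500000000000005))
ring scene (np.float64(106.97916666666667), np.float64(0.509), np.float64(0.30900000000000005))
t 1.2 p [ 0.153  -0.5802  0.2376] yaw -75.23 tilt 0.0 F [-0.4 -0.6 -0.2] op 0.0927 q6 -0.09
[-0.036,0.002,-0.02,0,-8,0,0.5,-0.038,0.002,-0.014,0,-8,0,0.5,-0.04,0.002,-0.009,0,-8,0,0.5,-0.041,0.002,-0.003,0,-8,0,0.5,-0.041,0.002,0.002,0,-8,0,0.5]
[-0.04,0.002,0.008,0,-7.9,0,0.5,-0.038,0.001,0.014,0,-8,0,0.5,-0.036,0.002,0.019,0,-7.9,0,0.5,-0.033,0.001,0.023,0,-8,0,0.5,-0.03,0.002,0.028,0,-7.9,0,0.5]
[-0.034,0.006,0.02,0,0,0,0.5,-0.034,0.006,0.02,0,0,0,0.5,-0.034,0.006,0.02,0,0,0,0.5,-0.034,0.005,0.02,0,0,0,0.5,-0.033,0.006,0.02,0,0,0,0.5]
[-0.034,0.005,0.019,0,0,0,0.5,-0.033,0.006,0.02,0,0,0,0.5,0,0,0,0,0,0,0.5,0,0,0,0,0,0,0.5,0,0,0,0,0,0,0.5]
```

Request:
{"method": "carry_out", "body": {"motion": [-0.036,0.002,-0.02,0,-8,0,0.5,-0.038,0.002,-0.014,0,-8,0,0.5,-0.04,0.002,-0.009,0,-8,0,0.5,-0.041,0.002,-0.003,0,-8,0,0.5,-0.041,0.002,0.002,0,-8,0,0.5], "squeeze": 20}}

```text
t: 1.7
tool_pos: [0.3013, -0.4377, 0.2271]
orientation: [-0.865, 1.635, -1.638]
force: [0.7, 0.9, 0.2]
opening: 0.0698
```

Request:
{"method": "carry_out", "body": {"motion": [-0.04,0.002,0.008,0,-7.9,0,0.5,-0.038,0.001,0.014,0,-8,0,0.5,-0.036,0.002,0.019,0,-7.9,0,0.5,-0.033,0.001,0.023,0,-8,0,0.5,-0.03,0.002,0.028,0,-7.9,0,0.5]}}

```text
t: 2.2
tool_pos: [0.4508, -0.2881, 0.2195]
orientation: [-1.267, 1.116, -1.122]
force: [0.9, 0.1, 0.0]
opening: 0.0697
```

Request:
{"method": "carry_out", "body": {"motion": [-0.034,0.006,0.02,0,0,0,0.5,-0.034,0.006,0.02,0,0,0,0.5,-0.034,0.006,0.02,0,0,0,0.5,-0.034,0.005,0.02,0,0,0,0.5,-0.033,0.006,0.02,0,0,0,0.5]}}

```text
t: 2.7
tool_pos: [0.5333, -0.1007, 0.1905]
orientation: [-1.268, 1.107, -1.121]
force: [0.8, -0.0, 0.4]
opening: 0.0697
```

```bash
python3 - <<'E'
from plan import *
show()
plan([(.570,-.0535,.18,4.5,.5,.045)])
E
```

```text
t 2.7 p [ 0.5333 -0.1007  0.1905] yaw 7.37 tilt 0.47 F [ 0.8 -0.   0.4] op 0.0697 q6 -0.41
[-0.021,0.005,0.021,-0.1,1.4,0.2,0.5,-0.022,0.005,0.021,-0.2,1.5,0.2,0.5,0,0,0,0,0,0,0.5,0,0,0,0,0,0,0.5,0,0,0,0,0,0,0.5]
```

Request:
{"method": "carry_out", "body": {"motion": [-0.021,0.005,0.021,-0.1,1.4,0.2,0.5,-0.022,0.005,0.021,-0.2,1.5,0.2,0.5,0,0,0,0,0,0,0.5,0,0,0,0,0,0,0.5,0,0,0,0,0,0,0.5]}}

```text
t: 3.2
tool_pos: [0.5716, -0.0459, 0.1792]
orientation: [-1.247, 1.149, -1.146]
force: [-0.2, 0.2, -0.4]
opening: 0.07
```

```bash
python3 - <<'E'
from fit import *
from plan import *
show()
cm=imaging.camera_model("wrist"); im=imaging.read_camera("wrist"); cv2.imwrite("pics/w1.png",im)
for t in ("cup_blue_c","cup_clay_c","tile_blue","tile_green","tile_yellow"):
    m=bestmask("wrist",t)
    if m is None: continue
    if "cup" in t:
        z0=.008 if "clay" in t else .014
        ys,xs=np.nonzero(m); c0=ray(cm,(xs.mean(),ys.mean()),z0+.06)[:2]; print(t,*fitcup([cm],[m],list(c0),z0))
print(cm)
plan([(.570,-.0535,.18,4.5,.5,.045),(.570,-.0535,.062,4.5,.5,.04)])
E
```

```text
t 3.2 p [ 0.5716 -0.0459  0.1792] yaw 4.78 tilt 0.12 F [-0.2  0.2 -0.4] op 0.07 q6 -0.25
wrist cup_blue_c [(0.82, [319.4, 256.5], 5729)]
cup_blue_c [ 0.5702254  -0.05306442] 279.5
wrist cup_clay_c [(0.64, [424.7, 148.2], 6514)]
cup_clay_c [0.6313527  0.02571375] 280.5
wrist tile_blue [(0.74, [325.8, 210.7], 2681)]
wrist tile_green [(0.6, [357.5, 132.2], 2103), (0.36, [138.8, 153.9], 9338)]
wrist tile_yellow [(0.64, [307.7, 77.7], 3413)]
{'K': array([[385.42370826,   0.        , 322.16136526],
       [  0.        , 385.42370826, 243.34251555],
       [  0.        ,   0.        ,   1.        ]]), 'position': array([0.56574608, 0.0300965 , 0.32642019]), 'orientation': array([2.86352219, 0.11998406, 0.01325171])}
[0.007,-0.001,-0.002,0,0.2,-0.1,0.5,0,0.039,0,0,0,0,0.5,0,0.04,0,0,0,0,0.5,0,0.039,0,0,0,0,0.5,0,0,0,0,0,0,0.5]
```

View pics/w1.png

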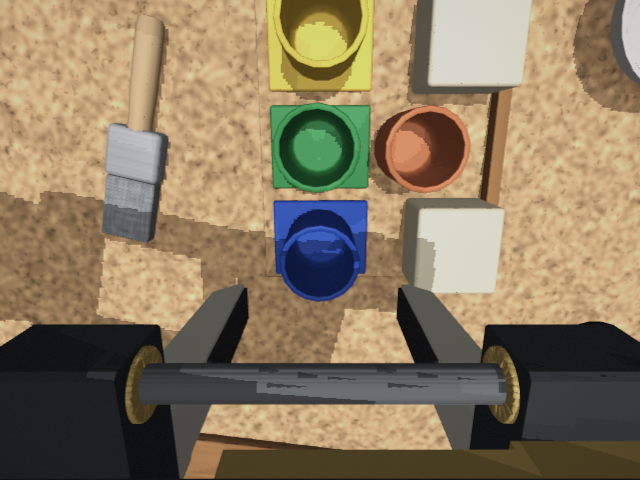

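Request:
{"method": "carry_out", "body": {"motion": [0.007,-0.001,-0.002,0,0.2,-0.1,0.5,0,0.039,0,0,0,0,0.5,0,0.04,0,0,0,0,0.5,0,0.039,0,0,0,0,0.5,0,0,0,0,0,0,0.5]}}

```text
t: 4.0
tool_pos: [0.5724, -0.0577, 0.0633]
orientation: [-1.241, 1.147, -1.159]
force: [-0.9, 0.5, -0.7]
opening: 0.07
```

```bash
python3 - <<'E'
from plan import *
show()
E
```

```text
t 4.0 p [ 0.5724 -0.0577  0.0633] yaw 4.35 tilt 0.43 F [-0.9  0.5 -0.7] op 0.07 q6 -0.26
```

Request:
{"method": "carry_out", "body": {"motion": [-0.005,0.001,-0.002,0,0,0,0.5,0,0,0,0,0,0,-1,0,0,0,0,0,0,-1,0,0,0,0,0,0,-1,0,0,0,0,0,0,-1]}}

```text
t: 4.5
tool_pos: [0.5737, -0.054, 0.07]
orientation: [-1.237, 1.14, -1.164]
force: [0.8, 0.9, -1.8]
opening: 0.0546
```

```bash
python3 - <<'E'
from plan import *
show()
p,M,_=pose()
plan([(*p[:2],.10,4.5,-1,.03),(*p[:2],.17,4.5,-1,.045),(.581,-.336,.17,4.5,-1,.042),('w',2,-1)])
E
```

```text
t 4.5 p [ 0.5737 -0.054   0.07  ] yaw 4.32 tilt 0.91 F [ 0.8  0.9 -1.8] op 0.0546 q6 -0.26
[0,-0.015,0,-0.4,-0.1,0.2,-1,0,-0.015,0,-0.4,-0.1,0.1,-1,0,-0.035,0,0,0,0,-1,0,-0.035,0,0,0,0,-1,0.04,0,-0.002,0,0,0,-1]
[0.04,0,-0.002,0,0,0,-1,0.04,0,-0.002,0,0,0,-1,0.04,0,-0.002,0,0,0,-1,0.041,0,-0.002,0,0,0,-1,0.04,0,-0.002,0,0,0,-1]
[0.041,0,-0.003,0,0,0,-1,0,0,0,0,0,0,-1,0,0,0,0,0,0,-1,0,0,0,0,0,0,-1,0,0,0,0,0,0,-1]
```

Request:
{"method": "carry_out", "body": {"motion": [0,0,0,0,0,0,-1,0,0,0,0,0,0,-1,0,0,0,0,0,0,-1,0,0,0,0,0,0,-1,0,0,0,0,0,0,-1]}}

```text
t: 5.0
tool_pos: [0.5744, -0.0541, 0.0711]
orientation: [-1.236, 1.139, -1.165]
force: [0.2, -0.2, -1.1]
opening: 0.0545
```

```bash
python3 - <<'E'
from plan import *
show()
p,M,_=pose()
plan([(*p[:2],.10,4.5,-1,.03),(*p[:2],.17,4.5,-1,.045),(.581,-.336,.17,4.5,-1,.042),('w',2,-1)])
E
```

```text
t 5.0 p [ 0.5744 -0.0541  0.0711] yaw 4.32 tilt 1.0 F [ 0.2 -0.2 -1.1] op 0.0545 q6 -0.26
[0,-0.029,0,-0.9,-0.2,0.4,-1,0,-0.035,0,0,0,0,-1,0,-0.035,0.001,0,0,0,-1,0.04,0,-0.002,0,0,0,-1,0.04,0,-0.002,0,0,0,-1]
[0.04,0,-0.002,0,0,0,-1,0.04,0,-0.003,0,0,0,-1,0.041,0,-0.002,0,0,0,-1,0.04,0,-0.003,0,0,0,-1,0.041,0,-0.002,0,0,0,-1]
[0,0,0,0,0,0,-1,0,0,0,0,0,0,-1,0,0,0,0,0,0,-1,0,0,0,0,0,0,-1,0,0,0,0,0,0,-1]
```

Request:
{"method": "carry_out", "body": {"motion": [0,-0.029,0,-0.9,-0.2,0.4,-1,0,-0.035,0,0,0,0,-1,0,-0.035,0.001,0,0,0,-1,0.04,0,-0.002,0,0,0,-1,0.04,0,-0.002,0,0,0,-1]}}

```text
t: 5.5
tool_pos: [0.5759, -0.1308, 0.1714]
orientation: [-1.25, 1.151, -1.141]
force: [0.9, 0.0, -2.2]
opening: 0.0551
```

Request:
{"method": "carry_out", "body": {"motion": [0.04,0,-0.002,0,0,0,-1,0.04,0,-0.003,0,0,0,-1,0.041,0,-0.002,0,0,0,-1,0.03,0,-0.003,0,0,0,-1,0.02,0,-0.002,0,0,0,-1]}}

```text
t: 6.0
tool_pos: [0.5786, -0.3109, 0.1718]
orientation: [-1.249, 1.148, -1.143]
force: [0.9, -0.3, -1.3]
opening: 0.0546
```

```bash
python3 - <<'E'
from fit import *
from plan import *
show()
im=imaging.read_camera("scene");cv2.imwrite("pics/s1.png",im)
plan([(.581,-.336,.12,4.5,-1,.03),(.581,-.336,.085,4.5,-1,.02),(.581,-.336,.075,4.5,-1,.005)])
E
```

```text
t 6.0 p [ 0.5786 -0.3109  0.1718] yaw 4.93 tilt 0.19 F [ 0.9 -0.3 -1.3] op 0.0546 q6 -0.66
[0.011,0.026,0.001,0.1,0.2,0,-1,0.011,0.026,0,0.1,0.1,0,-1,0,0.017,0,0,0,0,-1,0,0.018,0,0,0,0,-1,0,0.005,0,0,0,0,-1]
[0,0.005,0,0,0,0,-1,0,0,0,0,0,0,-1,0,0,0,0,0,0,-1,0,0,0,0,0,0,-1,0,0,0,0,0,0,-1]
```

View pics/s1.png

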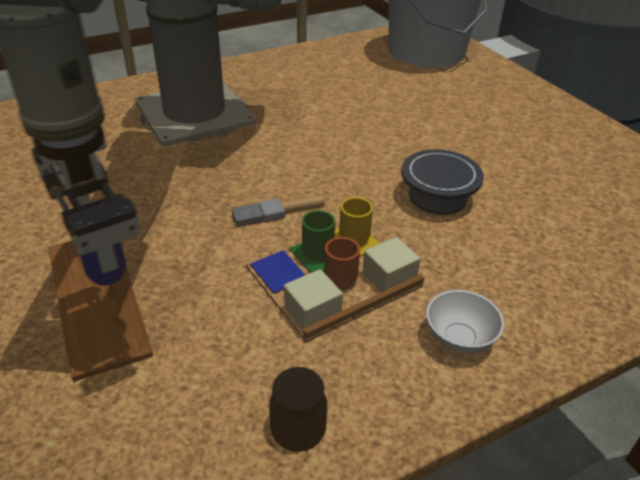

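Blue cup is held at ~(105,265) over the board; blue tile bare. Descend.

Request:
{"method": "carry_out", "body": {"motion": [0.011,0.026,0.001,0.1,0.2,0,-1,0.011,0.026,0,0.1,0.1,0,-1,0,0.017,0,0,0,0,-1,0,0.014,0,0,0,0,-1,0,0.003,0,0,0,0,-1]}}

```text
t: 6.55
tool_pos: [0.581, -0.3378, 0.0832]
orientation: [-1.243, 1.151, -1.154]
force: [-0.7, -0.4, -2.1]
opening: 0.0545
```

```bash
python3 - <<'E'
from plan import *
show()
E
```

```text
t 6.55 p [ 0.581  -0.3378  0.0832] yaw 4.36 tilt 0.11 F [-0.7 -0.4 -2.1] op 0.0545 q6 -0.68
```

Request:
{"method": "carry_out", "body": {"motion": [0,0.007,0,0,0,0,-1,0,0.005,0,0,0,0,-1,0,0.003,0,0,0,0,-1,0,0.002,0,0,0,0,-1,0,0.001,0,0,0,0,-1]}}

```text
t: 7.05
tool_pos: [0.5829, -0.3363, 0.0664]
orientation: [-1.243, 1.147, -1.154]
force: [0.3, -0.4, -2.6]
opening: 0.0547
```

```bash
python3 - <<'E'
from plan import *
show()
E
```

```text
t 7.05 p [ 0.5829 -0.3363  0.0664] yaw 4.5 tilt 0.27 F [ 0.3 -0.4 -2.6] op 0.0547 q6 -0.68
```

Request:
{"method": "carry_out", "body": {"motion": [0,0.003,0,0,0,0,-1,0,0.002,0,0,0,0,-1,0,0.001,0,0,0,0,-1,0,0,0,0,0,0,-1,0,0,0,0,0,0,-1]}}

```text
t: 7.55
tool_pos: [0.5843, -0.3378, 0.0653]
orientation: [-1.244, 1.143, -1.159]
force: [-0.8, -0.2, -2.5]
opening: 0.0546
```

```bash
python3 - <<'E'
from plan import *
show()
E
```

```text
t 7.55 p [ 0.5843 -0.3378  0.0653] yaw 4.5 tilt 0.53 F [-0.8 -0.2 -2.5] op 0.0546 q6 -0.68
```

Request:
{"method": "carry_out", "body": {"motion": [0,0.003,0,0,0,0,-1,0,0.002,0,0,0,0,-1,0,0.002,0,0,0,0,-1,0,0.002,0,0,0,0,-1,0,0.002,0,0,0,0,-1]}}

```text
t: 8.05
tool_pos: [0.5862, -0.3394, 0.0645]
orientation: [-1.244, 1.139, -1.163]
force: [-5.6, 3.7, 12.7]
opening: 0.0546
```

```bash
python3 - <<'E'
from fit import *
from plan import *
show()
im=imaging.read_camera("scene");cv2.imwrite("pics/s2.png",cv2.resize(im[180:400,20:200],None,fx=3,fy=2.7))
E
```

```text
t 8.05 p [ 0.5862 -0.3394  0.0645] yaw 4.52 tilt 0.8 F [-5.6  3.7 12.7] op 0.0546 q6 -0.68
```

View pics/s2.png

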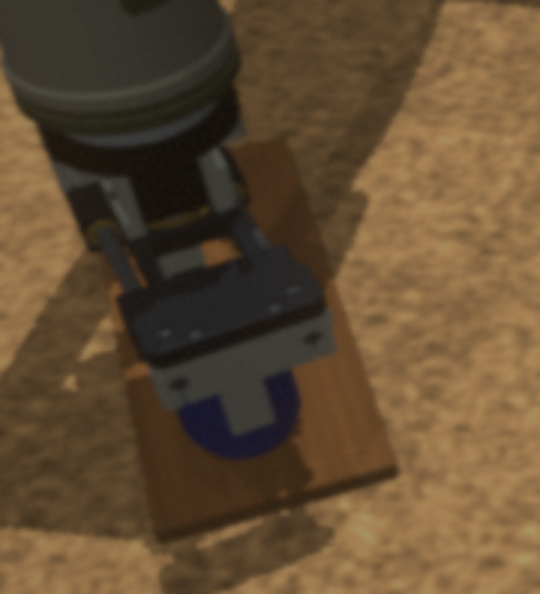

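Request:
{"method": "carry_out", "body": {"motion": [0,0,0,0,0,0,0.5,0,0,0,0,0,0,0.5,0,0,0,0,0,0,0.5,0,-0.02,0,0,0,0,0.5,0,-0.04,0,0,0,0,0.5]}}

```text
t: 8.6
tool_pos: [0.5821, -0.3366, 0.1179]
orientation: [-1.245, 1.149, -1.153]
force: [0.0, -0.2, -0.5]
opening: 0.0697
```

```bash
python3 - <<'E'
from plan import *
show()
p,M,_=pose()
plan([(*p[:2],.17,4.5,.5,.045),(.558,.09,.17,4.5,.5,.044)])
E
```

```text
t 8.6 p [ 0.5821 -0.3366  0.1179] yaw 4.51 tilt 0.16 F [ 0.  -0.2 -0.5] op 0.0697 q6 -0.68
[0,-0.026,0,-0.1,0,0.1,0.5,0,-0.026,0,0,0,0,0.5,-0.043,0,0.001,0,0,0,0.5,-0.043,0,0.001,0,0,0,0.5,-0.043,0,0.001,0,0,0,0.5]
[-0.043,0,0.001,0,0,0,0.5,-0.043,0,0.001,0,0,0,0.5,-0.042,0,0.001,0,0,0,0.5,-0.043,0,0.001,0,0,0,0.5,-0.042,0,0.001,0,0,0,0.5]
[-0.043,0,0.001,0,0,0,0.5,-0.042,0,0.001,0,0,0,0.5,0,0,0,0,0,0,0.5,0,0,0,0,0,0,0.5,0,0,0,0,0,0,0.5]
```

Request:
{"method": "carry_out", "body": {"motion": [0,-0.026,0,-0.1,0,0.1,0.5,0,-0.026,0,0,0,0,0.5,-0.043,0,0.001,0,0,0,0.5,-0.043,0,0.001,0,0,0,0.5,-0.043,0,0.001,0,0,0,0.5]}}

```text
t: 9.1
tool_pos: [0.5774, -0.2121, 0.1779]
orientation: [-1.24, 1.146, -1.167]
force: [0.8, -0.1, 0.5]
opening: 0.0697
```

Request:
{"method": "carry_out", "body": {"motion": [-0.043,0,0.001,0,0,0,0.5,-0.043,0,0.001,0,0,0,0.5,-0.042,0,0.001,0,0,0,0.5,-0.043,0,0.001,0,0,0,0.5,-0.042,0,0.001,0,0,0,0.5]}}

```text
t: 9.6
tool_pos: [0.5661, 0.0085, 0.1757]
orientation: [-1.238, 1.146, -1.17]
force: [1.1, -0.5, -0.2]
opening: 0.0695
```

```bash
python3 - <<'E'
from plan import *
show()
p,M,_=pose()
plan([(.5585,.0925,.17,4.5,.5,.035)])
E
```

```text
t 9.6 p [0.5661 0.0085 0.1757] yaw 3.95 tilt 0.81 F [ 1.1 -0.5 -0.2] op 0.0695 q6 -0.14
[-0.028,0.002,-0.001,-0.2,-0.2,0.2,0.5,-0.028,0.002,0,-0.2,-0.2,0.1,0.5,-0.028,0.001,-0.001,-0.2,-0.2,0.2,0.5,0,0,0,0,0,0,0.5,0,0,0,0,0,0,0.5]
```

Request:
{"method": "carry_out", "body": {"motion": [-0.028,0.002,-0.001,-0.2,-0.2,0.2,0.5,-0.025,0.002,0,-0.2,-0.2,0.1,0.5,-0.015,0.001,-0.001,-0.2,-0.2,0.2,0.5,-0.008,0,0,0,0,0,0.5,-0.002,0,0,0,0,0,0.5]}}

```text
t: 10.1
tool_pos: [0.557, 0.0943, 0.1695]
orientation: [-1.247, 1.146, -1.145]
force: [-0.2, -0.8, 0.1]
opening: 0.0697
```

```bash
python3 - <<'E'
from fit import *
from plan import *
show()
cm=imaging.camera_model("wrist"); im=imaging.read_camera("wrist"); cv2.imwrite("pics/w2.png",im)
t="cup_yellow_c"
m=bestmask("wrist",t)
z0=.014
ys,xs=np.nonzero(m); c0=ray(cm,(xs.mean(),ys.mean()),z0+.06)[:2]; print(t,*fitcup([cm],[m],list(c0),z0))
plan([(.5585,.0925,.12,4.5,.5,.035),(.5585,.0925,.08,4.5,.5,.02),(.5585,.0925,.062,4.5,.5,.008)])
E
```

```text
t 10.1 p [0.557  0.0943 0.1695] yaw 4.92 tilt 0.08 F [-0.2 -0.8  0.1] op 0.0697 q6 -0.01
wrist cup_yellow_c [(0.72, [324.8, 255.5], 6049)]
cup_yellow_c [0.55919711 0.09350751] 413.75
[0.001,0.025,0.001,0,0.2,0,0.5,0,0.025,0,0,0.2,-0.1,0.5,0,0.02,0,0,0,0,0.5,0,0.02,0,0,0,0,0.5,0,0.006,0,0,0,0,0.5]
[0,0.006,0,0,0,0,0.5,0,0.006,0,0,0,0,0.5,0,0,0,0,0,0,0.5,0,0,0,0,0,0,0.5,0,0,0,0,0,0,0.5]
```

View pics/w2.png

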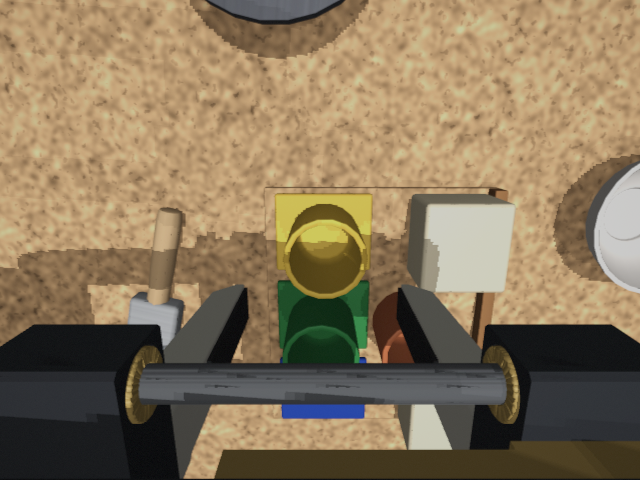

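Request:
{"method": "carry_out", "body": {"motion": [0.001,0.025,0.002,0,0.2,0,0.5,0,0.025,0,0,0.2,-0.1,0.5,0,0.02,0,0,0,0,0.5,0,0.018,0,0,0,0,0.5,0,0.006,0,0,0,0,0.5]}}

```text
t: 10.7
tool_pos: [0.5632, 0.0862, 0.0756]
orientation: [-1.238, 1.15, -1.162]
force: [-1.6, 0.3, 1.1]
opening: 0.0696
```

```bash
python3 - <<'E'
from plan import *
show()
plan([(.559,.0935,.062,4.5,.5,.008)])
E
```

```text
t 10.7 p [0.5632 0.0862 0.0756] yaw 4.06 tilt 0.44 F [-1.6  0.3  1.1] op 0.0696 q6 -0.01
[-0.004,0.007,-0.002,-0.2,-0.2,0.1,0.5,-0.004,0.007,-0.002,-0.2,-0.2,0.1,0.5,0,0,0,0,0,0,0.5,0,0,0,0,0,0,0.5,0,0,0,0,0,0,0.5]
```

Request:
{"method": "carry_out", "body": {"motion": [-0.004,0.007,-0.002,-0.2,-0.2,0.1,0.5,-0.004,0.007,-0.002,-0.2,-0.2,0.1,0.5,0,0.002,0,0,0,0,0.5,0,0.001,0,0,0,0,0.5,0,0,0,0,0,0,-1]}}

```text
t: 11.2
tool_pos: [0.5597, 0.0928, 0.0591]
orientation: [-1.243, 1.152, -1.153]
force: [-0.7, -0.3, 0.5]
opening: 0.0654
```

```bash
python3 - <<'E'
from plan import *
show()
E
```

```text
t 11.2 p [0.5597 0.0928 0.0591] yaw 4.36 tilt 0.09 F [-0.7 -0.3  0.5] op 0.0654 q6 -0.0
```

Request:
{"method": "carry_out", "body": {"motion": [0,0,0,0,0,0,-1,0,0,0,0,0,0,-1,0,0,0,0,0,0,-1,0,-0.015,0,0,0,0,-1,0,-0.03,0,0,0,0,-1]}}

```text
t: 11.7
tool_pos: [0.5565, 0.0926, 0.1022]
orientation: [-1.248, 1.157, -1.15]
force: [-0.9, -1.4, -1.3]
opening: 0.0543
```

```bash
python3 - <<'E'
from plan import *
show()
p,M,_=pose()
plan([(*p[:2],.17,4.5,-1,.045),(.491,-.325,.17,4.5,-1,.044),('w',2,-1)])
E
```

```text
t 11.7 p [0.5565 0.0926 0.1022] yaw 4.38 tilt 0.34 F [-0.9 -1.4 -1.3] op 0.0543 q6 -0.0
[0,-0.034,0,0.2,-0.1,0,-1,0,-0.034,0,0.1,0,0,-1,0.041,0,-0.01,0,0,0,-1,0.041,0,-0.01,0,0,0,-1,0.041,0,-0.01,0,0,0,-1]
[0.041,0,-0.01,0,0,0,-1,0.041,0,-0.01,0,0,0,-1,0.041,0,-0.01,0,0,0,-1,0.041,0,-0.01,0,0,0,-1,0.041,0,-0.009,0,0,0,-1]
[0.042,0,-0.01,0,0,0,-1,0.041,0,-0.009,0,0,0,-1,0,0,0,0,0,0,-1,0,0,0,0,0,0,-1,0,0,0,0,0,0,-1]
```

Request:
{"method": "carry_out", "body": {"motion": [0,-0.034,0,0.2,-0.1,0,-1,0,-0.034,0,0.1,0,0,-1,0.041,0,-0.01,0,0,0,-1,0.041,0,-0.01,0,0,0,-1,0.041,0,-0.01,0,0,0,-1]}}

```text
t: 12.2
tool_pos: [0.5403, -0.0306, 0.1849]
orientation: [-1.239, 1.136, -1.15]
force: [0.5, 0.0, -1.0]
opening: 0.0542
```

Request:
{"method": "carry_out", "body": {"motion": [0.041,0,-0.01,0,0,0,-1,0.041,0,-0.01,0,0,0,-1,0.041,0,-0.01,0,0,0,-1,0.041,0,-0.01,0,0,0,-1,0.03,0,-0.009,0,0,0,-1]}}

```text
t: 12.7
tool_pos: [0.5071, -0.2371, 0.1925]
orientation: [-1.236, 1.128, -1.156]
force: [0.5, 0.1, -1.6]
opening: 0.0542
```

```bash
python3 - <<'E'
from plan import *
show()
p,M,_=pose()
plan([(.487,-.328,.15,4.5,-1,.03)])
E
```

```text
t 12.7 p [ 0.5071 -0.2371  0.1925] yaw 5.03 tilt 1.22 F [ 0.5  0.1 -1.6] op 0.0542 q6 -0.62
[0.022,0.011,-0.007,-0.3,0.1,0.1,-1,0.022,0.01,-0.007,-0.3,0.1,0,-1,0.022,0.011,-0.007,-0.3,0.2,0.1,-1,0.023,0.01,-0.007,-0.3,0.1,0,-1,0,0,0,0,0,0,-1]
```

Request:
{"method": "carry_out", "body": {"motion": [0.025,0.011,-0.007,-0.3,0.1,0.1,-1,0.022,0.01,-0.007,-0.3,0.1,0,-1,0.02,0.011,-0.005,-0.3,0.2,0.1,-1,0.01,0.01,-0.002,-0.3,0.1,0,-1,0.003,0.005,0,0,0,0,-1]}}

```text
t: 13.2
tool_pos: [0.4925, -0.3278, 0.1517]
orientation: [-1.243, 1.149, -1.162]
force: [-0.1, 0.1, -1.7]
opening: 0.054
```

```bash
python3 - <<'E'
from plan import *
show()
p,M,_=pose()
plan([(.487,-.330,.08,4.5,-1,.022),(.487,-.330,.064,4.5,-1,.006)])
E
```

```text
t 13.2 p [ 0.4925 -0.3278  0.1517] yaw 4.16 tilt 0.46 F [-0.1  0.1 -1.7] op 0.054 q6 -0.75
[0,0.018,-0.001,-0.1,-0.1,0.1,-1,0,0.018,-0.002,-0.1,-0.1,0.1,-1,0.001,0.018,-0.001,0,-0.1,0.1,-1,0.001,0.018,-0.002,-0.1,0,0.1,-1,0,0.005,0,0,0,0,-1]
[0,0.005,0,0,0,0,-1,0,0.006,0,0,0,0,-1,0,0,0,0,0,0,-1,0,0,0,0,0,0,-1,0,0,0,0,0,0,-1]
```

Request:
{"method": "carry_out", "body": {"motion": [0,0.019,-0.002,-0.1,-0.1,0.1,-1,0,0.019,-0.002,-0.1,-0.1,0.1,-1,0.001,0.018,-0.002,0,-0.1,0.1,-1,0.001,0.018,-0.002,-0.1,0,0.1,-1,0,0.006,0,0,0,0,-1]}}

```text
t: 13.7
tool_pos: [0.4879, -0.328, 0.0724]
orientation: [-1.244, 1.147, -1.151]
force: [-0.3, 0.0, -1.7]
opening: 0.0539
```

Request:
{"method": "carry_out", "body": {"motion": [0,0.004,0,0,0,0,-1,0,0.003,0,0,0,0,-1,0,0.002,0,0,0,0,-1,0,0.001,0,0,0,0,-1,0,0.001,0,0,0,0,-1]}}

```text
t: 14.2
tool_pos: [0.4902, -0.3271, 0.0636]
orientation: [-1.244, 1.142, -1.152]
force: [-0.1, -0.5, -1.1]
opening: 0.0539
```

```bash
python3 - <<'E'
from plan import *
show()
E
```

```text
t 14.2 p [ 0.4902 -0.3271  0.0636] yaw 4.76 tilt 0.39 F [-0.1 -0.5 -1.1] op 0.0539 q6 -0.76
```

Request:
{"method": "carry_out", "body": {"motion": [0,0.003,-0.001,0,0,0,-1,0,0.003,0,0,0,0,-1,0,0.002,0,0,0,0,-1,0,0.002,0,0,0,0,-1,0,0.001,0,0,0,0,-1]}}

```text
t: 14.7
tool_pos: [0.4908, -0.3287, 0.0579]
orientation: [-1.244, 1.139, -1.156]
force: [-1.3, 0.8, 1.6]
opening: 0.054
```

```bash
python3 - <<'E'
from plan import *
show()
E
```

```text
t 14.7 p [ 0.4908 -0.3287  0.0579] yaw 4.75 tilt 0.58 F [-1.3  0.8  1.6] op 0.054 q6 -0.76
```

Request:
{"method": "carry_out", "body": {"motion": [0,0,0,0,0,0,0.4,0,0,0,0,0,0,0.4,0,0,0,0,0,0,0.4,0,-0.02,0,0,0,0,0.4,0,-0.04,0,0,0,0,0.4]}}

```text
t: 15.2
tool_pos: [0.4866, -0.3259, 0.1122]
orientation: [-1.244, 1.149, -1.147]
force: [0.0, -0.2, 0.2]
opening: 0.065
```

```bash
python3 - <<'E'
from plan import *
show()
p,M,_=pose()
plan([(*p[:2],.16,4.5,.5,.045),(.563,.017,.17,0,.5,.044,-90.)])
E
```

```text
t 15.2 p [ 0.4866 -0.3259  0.1122] yaw 4.71 tilt 0.17 F [ 0.  -0.2  0.2] op 0.065 q6 -0.76
[0,-0.024,0,0,0.1,-0.1,0.5,0,-0.024,0,-0.1,0.1,-0.1,0.5,-0.031,-0.001,0.009,0,8.2,0,0.5,-0.032,-0.001,0.005,0,8.2,0,0.5,-0.032,-0.001,0,0,8.2,0,0.5]
[-0.032,-0.001,-0.004,0,8.2,0,0.5,-0.031,-0.001,-0.009,0,8.2,0,0.5,-0.029,-0.001,-0.013,0,8.2,0,0.5,-0.027,-0.001,-0.017,0,8.2,0,0.5,-0.024,-0.001,-0.02,0,8.2,0,0.5]
[-0.021,-0.001,-0.024,0,8.1,0,0.5,-0.018,-0.001,-0.026,0,8.2,0,0.5,-0.014,0,-0.029,0,8.1,0,0.5,0,0,0,0,0,0,0.5,0,0,0,0,0,0,0.5]
```

Request:
{"method": "carry_out", "body": {"motion": [0,-0.024,0,0,0.1,-0.1,0.5,0,-0.024,0,-0.1,0.1,-0.1,0.5,-0.031,-0.001,0.009,0,8.2,0,0.5,-0.032,-0.001,0.005,0,8.2,0,0.5,-0.032,-0.001,0,0,8.2,0,0.5]}}

```text
t: 15.7
tool_pos: [0.5093, -0.2352, 0.1714]
orientation: [-1.011, 1.464, -1.484]
force: [0.3, -0.1, 0.8]
opening: 0.0698
```

Request:
{"method": "carry_out", "body": {"motion": [-0.032,-0.001,-0.004,0,8.2,0,0.5,-0.031,-0.001,-0.009,0,8.2,0,0.5,-0.029,-0.001,-0.013,0,8.2,0,0.5,-0.027,-0.001,-0.017,0,8.2,0,0.5,-0.024,-0.001,-0.02,0,8.2,0,0.5]}}

```text
t: 16.2
tool_pos: [0.5494, -0.0746, 0.1754]
orientation: [-0.449, 1.955, -1.976]
force: [0.1, -0.8, -0.3]
opening: 0.0698
```

```bash
python3 - <<'E'
from plan import *
show()
p,M,_=pose()
plan([(.563,.0215,.17,-85.5,.5,.034)])
E
```

```text
t 16.2 p [ 0.5494 -0.0746  0.1754] yaw -63.88 tilt 0.72 F [ 0.1 -0.8 -0.3] op 0.0698 q6 0.89
[-0.018,0.002,-0.027,-0.2,7.2,-0.1,0.5,-0.015,0.001,-0.029,-0.2,7.2,-0.1,0.5,-0.011,0.002,-0.03,-0.2,7.2,-0.2,0.5,0,0,0,0,0,0,0.5,0,0,0,0,0,0,0.5]
```

Request:
{"method": "carry_out", "body": {"motion": [-0.018,0.002,-0.027,-0.2,7.2,-0.1,0.5,-0.013,0.001,-0.026,-0.2,6,-0.1,0.5,-0.008,0.002,-0.02,-0.2,4,-0.2,0.5,-0.003,0,-0.01,0,2,0,0.5,0,0,-0.002,0,0,0,0.5]}}

```text
t: 16.7
tool_pos: [0.5634, 0.0279, 0.1692]
orientation: [-0.115, 2.168, -2.167]
force: [0.1, 0.2, 0.2]
opening: 0.0698
```

```bash
python3 - <<'E'
from fit import *
from plan import *
show()
cm=imaging.camera_model("wrist"); im=imaging.read_camera("wrist"); cv2.imwrite("pics/w3.png",im)
for t,z0 in (("cup_green_c",.014),("cup_clay_c",.008)):
    m=bestmask("wrist",t)
    if m is None: continue
    ys,xs=np.nonzero(m); c0=ray(cm,(xs.mean(),ys.mean()),z0+.06)[:2]; print(t,*fitcup([cm],[m],list(c0),z0))
plan([(.563,.0215,.08,-85.5,.5,.024),(.563,.0215,.062,-85.5,.5,.008)])
E
```

```text
t 16.7 p [0.5634 0.0279 0.1692] yaw -83.94 tilt 0.05 F [0.1 0.2 0.2] op 0.0698 q6 1.42
wrist cup_green_c [(0.88, [329.1, 255.9], 6210)]
cup_green_c [0.56240856 0.02131936] 285.5
wrist cup_clay_c [(0.9, [340.6, 146.9], 6510)]
cup_clay_c [0.63192661 0.02618583] 123.0
[0,0.022,0.001,0,0.4,0,0.5,0,0.022,0.001,0,0.4,0,0.5,0,0.023,0.001,0,0.4,0,0.5,0.001,0.022,0.002,0,0.4,0,0.5,0,0.006,0,0,0,0,0.5]
[0,0.006,0,0,0,0,0.5,0,0.006,0,0,0,0,0.5,0,0,0,0,0,0,0.5,0,0,0,0,0,0,0.5,0,0,0,0,0,0,0.5]
```

View pics/w3.png

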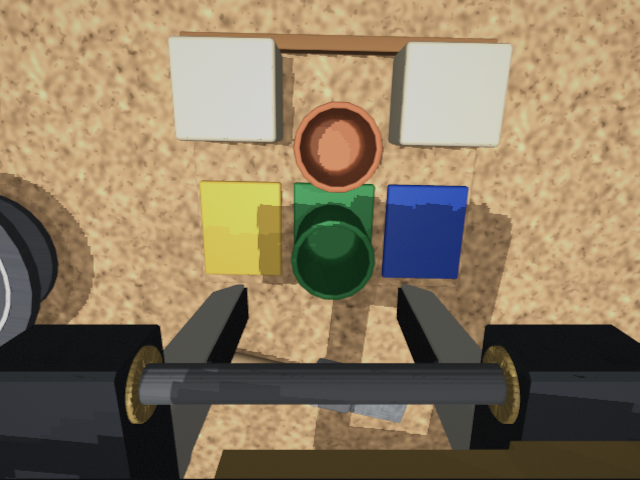

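```bash
python3 - <<'E'
from fit import *
cm=imaging.camera_model("wrist"); im=cv2.imread("pics/w3.png")
for n,c in (("yellow",[(201,181),(281,182),(281,275),(206,275)]),("blue",[(387,185),(467,186),(458,279),(382,277)])):
    P=np.array([ray(cm,p,.014) for p in c]); print(n,P.mean(0).round(4),np.linalg.norm(P[0]-P[1]),np.linalg.norm(P[1]-P[2]),P.round(4).tolist())
hsv=cv2.cvtColor(im,cv2.COLOR_BGR2HSV)
for n,lo,hi,(x0,x1) in (("y",(22,120,60),(35,255,255),(190,290)),("b",(110,120,30),(130,255,255),(375,480))):
    m=cv2.inRange(hsv,lo,hi); m[:170]=0;m[290:]=0;m[:,:x0]=0;m[:,x1:]=0
    ys,xs=np.nonzero(m); P=np.array([ray(cm,p,.014)[:2] for p in np.c_[xs,ys]])
    print(n,cv2.minAreaRect(np.float32(P*1000)))
E
```

```text
yellow [0.5577 0.0909 0.014 ] 0.062373261519853784 0.07733899143527043 [[0.5935, 0.1249, 0.014], [0.5993, 0.0628, 0.014], [0.5222, 0.0569, 0.014], [0.5156, 0.1192, 0.014]]
blue [ 0.5703 -0.0551  0.014 ] 0.06264551595901457 0.07775818142871323 [[0.6058, -0.0198, 0.014], [0.6116, -0.0822, 0.014], [0.5343, -0.0909, 0.014], [0.5294, -0.0273, 0.014]]
y ((558.0692749023438, 91.73185729980469), (77.53120422363281, 63.135894775390625), 4.875817775726318)
b ((570.6525268554688, -54.7818489074707), (77.26258850097656, 62.9972038269043), 4.904820919036865)
```

Request:
{"method": "carry_out", "body": {"motion": [0,0.022,0.001,0,0.4,0,0.5,0,0.022,0.001,0,0.4,0,0.5,0,0.023,0.001,0,0.4,0,0.5,0.001,0.02,0.002,0,0.4,0,0.5,0,0.006,0,0,0,0,0.5]}}

```text
t: 17.35
tool_pos: [0.5649, 0.0155, 0.0763]
orientation: [-0.077, 2.178, -2.182]
force: [-1.0, -0.8, -0.3]
opening: 0.0701
```

```bash
python3 - <<'E'
from plan import *
show()
plan([(.5625,.0213,.062,-85.5,.5,.008)])
E
```

```text
t 17.35 p [0.5649 0.0155 0.0763] yaw -85.61 tilt 0.34 F [-1.  -0.8 -0.3] op 0.0701 q6 1.43
[0.001,0.007,-0.003,-0.1,-0.1,-0.2,0.5,0.001,0.007,-0.003,0,0,-0.1,0.5,0,0,0,0,0,0,0.5,0,0,0,0,0,0,0.5,0,0,0,0,0,0,0.5]
```

Request:
{"method": "carry_out", "body": {"motion": [0.001,0.007,-0.003,-0.1,-0.1,-0.2,0.5,0.001,0.006,-0.003,0,0,-0.1,0.5,0,0.002,0,0,0,0,0.5,0,0.001,0,0,0,0,0.5,0,0,0,0,0,0,-1]}}

```text
t: 17.85
tool_pos: [0.5635, 0.0204, 0.0612]
orientation: [-0.083, 2.18, -2.181]
force: [-0.6, 0.0, 0.4]
opening: 0.0656
```

```bash
python3 - <<'E'
from plan import *
show()
E
```

```text
t 17.85 p [0.5635 0.0204 0.0612] yaw -85.51 tilt 0.13 F [-0.6  0.   0.4] op 0.0656 q6 1.44
```

Request:
{"method": "carry_out", "body": {"motion": [0,0,0,0,0,0,-1,0,0,0,0,0,0,-1,0,0,0,0,0,0,-1,0,-0.015,0,0,0,0,-1,0,-0.03,0,0,0,0,-1]}}

```text
t: 18.35
tool_pos: [0.5602, 0.0207, 0.1042]
orientation: [-0.092, 2.184, -2.184]
force: [-0.6, 0.1, -1.2]
opening: 0.054
```

```bash
python3 - <<'E'
from plan import *
show()
p,M,_=pose()
plan([(*p[:2],.165,-85.5,-1,.04),(.398,-.322,.165,-85.5,-1,.044)])
E
```

```text
t 18.35 p [0.5602 0.0207 0.1042] yaw -85.48 tilt 0.32 F [-0.6  0.1 -1.2] op 0.054 q6 1.44
[0,-0.03,0,0,0,0.2,-1,0,-0.031,0,0,0,0.1,-1,0.021,0,0.037,0,0,0,-1,0.021,0,0.036,0,0,0,-1,0.021,0,0.037,0,0,0,-1]
[0.021,0,0.036,0,0,0,-1,0.021,0,0.037,0,0,0,-1,0.021,0,0.036,0,0,0,-1,0.021,0,0.037,0,0,0,-1,0.021,0,0.036,0,0,0,-1]
[0.021,0,0.037,0,0,0,-1,0,0,0,0,0,0,-1,0,0,0,0,0,0,-1,0,0,0,0,0,0,-1,0,0,0,0,0,0,-1]
```

Request:
{"method": "carry_out", "body": {"motion": [0,-0.03,0,0,0,0.2,-1,0,-0.031,0,0,0,0.1,-1,0.021,0,0.037,0,0,0,-1,0.021,0,0.036,0,0,0,-1,0.021,0,0.037,0,0,0,-1]}}

```text
t: 18.85
tool_pos: [0.5101, -0.0929, 0.1791]
orientation: [-0.08, 2.169, -2.172]
force: [-0.1, -0.5, -1.5]
opening: 0.0541
```

Request:
{"method": "carry_out", "body": {"motion": [0.021,0,0.037,0,0,0,-1,0.021,0,0.036,0,0,0,-1,0.021,0,0.037,0,0,0,-1,0.021,0,0.036,0,0,0,-1,0.018,0,0.03,0,0,0,-1]}}

```text
t: 19.35
tool_pos: [0.4202, -0.2848, 0.1857]
orientation: [-0.074, 2.16, -2.173]
force: [0.5, -0.4, -2.3]
opening: 0.0541
```

```bash
python3 - <<'E'
from plan import *
show()
p,M,_=pose()
plan([(.398,-.322,.15,-85.5,-1,.03)])
E
```

```text
t 19.35 p [ 0.4202 -0.2848  0.1857] yaw -84.94 tilt 1.2 F [ 0.5 -0.4 -2.3] op 0.0541 q6 0.78
[0.013,0.018,0.017,-0.2,0.3,-0.6,-1,0.013,0.018,0.018,-0.2,0.3,-0.5,-1,0,0,0,0,0,0,-1,0,0,0,0,0,0,-1,0,0,0,0,0,0,-1]
```

Request:
{"method": "carry_out", "body": {"motion": [0.012,0.012,0.018,-0.2,0.3,-0.6,-1,0.008,0.012,0.012,-0.2,0.3,-0.5,-1,0.001,0.012,0.004,0,0,0,-1,0,0.008,0.001,0,0,0,-1,0,0.004,0,0,0,0,-1]}}

```text
t: 19.85
tool_pos: [0.4011, -0.3268, 0.1397]
orientation: [-0.075, 2.179, -2.187]
force: [0.2, 0.8, -1.5]
opening: 0.054
```

```bash
python3 - <<'E'
from plan import *
show()
p,M,_=pose()
plan([(.398,-.326,.08,-85.5,-1,.016),(.398,-.326,.064,-85.5,-1,.006)])
E
```

```text
t 19.85 p [ 0.4011 -0.3268  0.1397] yaw -85.86 tilt 0.28 F [ 0.2  0.8 -1.5] op 0.054 q6 0.72
[0.001,0.015,0,-0.1,-0.1,0,-1,0.001,0.015,0,0,-0.1,-0.1,-1,0.001,0.015,-0.001,-0.1,-0.1,0,-1,0,0.015,0,0,-0.1,-0.1,-1,0,0.005,0,0,0,0,-1]
[0,0.005,0,0,0,0,-1,0,0.006,0,0,0,0,-1,0,0,0,0,0,0,-1,0,0,0,0,0,0,-1,0,0,0,0,0,0,-1]
```

Request:
{"method": "carry_out", "body": {"motion": [0.001,0.018,0,-0.1,-0.1,0,-1,0.001,0.017,0,0,-0.1,-0.1,-1,0.001,0.015,-0.001,-0.1,-0.1,0,-1,0,0.012,0,0,-0.1,-0.1,-1,0,0.005,0,0,0,0,-1]}}

```text
t: 20.35
tool_pos: [0.4012, -0.3217, 0.0696]
orientation: [-0.093, 2.178, -2.176]
force: [0.0, 0.1, -1.5]
opening: 0.0542
```

Request:
{"method": "carry_out", "body": {"motion": [0.001,0.005,0,0,0,0,-1,0,0.003,0,0,0,0,-1,0,0.002,0,0,0,0,-1,0,0.002,0,0,0,0,-1,0,0.001,0,0,0,0,-1]}}

```text
t: 20.85
tool_pos: [0.4017, -0.3223, 0.0603]
orientation: [-0.092, 2.176, -2.176]
force: [-0.2, 0.4, -1.4]
opening: 0.0542
```

```bash
python3 - <<'E'
from plan import *
show()
E
```

```text
t 20.85 p [ 0.4017 -0.3223  0.0603] yaw -85.01 tilt 0.14 F [-0.2  0.4 -1.4] op 0.0542 q6 0.71
```

Request:
{"method": "carry_out", "body": {"motion": [0.001,0.002,0,0,0,0,-1,0,0.002,0,0,0,0,-1,0,0.002,0,0,0,0,-1,0,0.001,0,0,0,0,-1,0,0.001,0,0,0,0,-1]}}

```text
t: 21.35
tool_pos: [0.4031, -0.3238, 0.06]
orientation: [-0.087, 2.171, -2.176]
force: [-3.1, 4.0, 9.4]
opening: 0.0538
```

```bash
python3 - <<'E'
from plan import *
show()
E
```

```text
t 21.35 p [ 0.4031 -0.3238  0.06  ] yaw -85.03 tilt 0.41 F [-3.1  4.   9.4] op 0.0538 q6 0.7
```

Request:
{"method": "carry_out", "body": {"motion": [0,0,0,0,0,0,0.5,0,0,0,0,0,0,0.5,0,0,0,0,0,0,0.5,0,-0.02,0,0,0,0,0.5,0,-0.04,0,0,0,0,0.5]}}

```text
t: 21.85
tool_pos: [0.3998, -0.3214, 0.1152]
orientation: [-0.093, 2.182, -2.173]
force: [1.1, 0.4, -0.0]
opening: 0.0698
```

```bash
python3 - <<'E'
from fit import *
from plan import *
show()
im=imaging.read_camera("scene");cv2.imwrite("pics/s3.png",im)
p,M,_=pose()
plan([(*p[:2],.16,-85,.5,.045),(.632,.022,.17,0,.5,.044,90.)])
E
```

```text
t 21.85 p [ 0.3998 -0.3214  0.1152] yaw -85.06 tilt 0.24 F [ 1.1  0.4 -0. ] op 0.0698 q6 0.7
[0,-0.036,0,-0.2,-0.1,-0.5,0.5,-0.024,-0.001,-0.03,0,-8.2,0,0.5,-0.027,-0.001,-0.026,0,-8.2,0,0.5,-0.031,-0.001,-0.022,0,-8.2,0,0.5,-0.034,-0.001,-0.017,0,-8.2,0,0.5]
[-0.036,-0.001,-0.012,0,-8.2,0,0.5,-0.037,-0.001,-0.007,0,-8.2,0,0.5,-0.038,-0.001,-0.001,0,-8.2,0,0.5,-0.037,-0.001,0.004,0,-8.2,0,0.5,-0.036,-0.001,0.009,0,-8.1,0,0.5]
[-0.035,-0.001,0.014,0,-8.2,0,0.5,-0.033,0,0.019,0,-8.1,0,0.5,0,0,0,0,0,0,0.5,0,0,0,0,0,0,0.5,0,0,0,0,0,0,0.5]
```

View pics/s3.png

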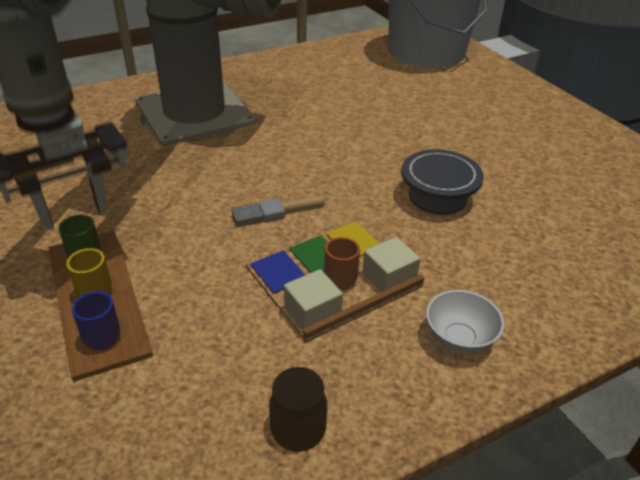

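Request:
{"method": "carry_out", "body": {"motion": [0,-0.036,0,-0.2,-0.1,-0.5,0.5,-0.024,-0.001,-0.03,0,-8.2,0,0.5,-0.027,-0.001,-0.026,0,-8.2,0,0.5,-0.031,-0.001,-0.022,0,-8.2,0,0.5,-0.034,-0.001,-0.017,0,-8.2,0,0.5]}}

```text
t: 22.4
tool_pos: [0.4893, -0.2001, 0.1699]
orientation: [-0.634, 1.824, -1.843]
force: [1.0, -0.3, -0.3]
opening: 0.0697
```

Request:
{"method": "carry_out", "body": {"motion": [-0.036,-0.001,-0.012,0,-8.2,0,0.5,-0.037,-0.001,-0.007,0,-8.2,0,0.5,-0.038,-0.001,-0.001,0,-8.2,0,0.5,-0.037,-0.001,0.004,0,-8.2,0,0.5,-0.034,-0.001,0.009,0,-7,0,0.5]}}

```text
t: 22.9
tool_pos: [0.5944, -0.0366, 0.1749]
orientation: [-1.118, 1.324, -1.35]
force: [0.1, -0.9, 0.7]
opening: 0.0699
```

```bash
python3 - <<'E'
from plan import *
show()
p,M,_=pose()
plan([(.632,.026,.17,4.9,.5,.034)])
E
```

```text
t 22.9 p [ 0.5944 -0.0366  0.1749] yaw -10.08 tilt 0.88 F [ 0.1 -0.9  0.7] op 0.0699 q6 0.03
[-0.023,0.002,0.009,-0.2,-5,0.2,0.5,-0.022,0.001,0.01,-0.2,-5,0.2,0.5,-0.021,0.002,0.013,-0.3,-5,0.1,0.5,0,0,0,0,0,0,0.5,0,0,0,0,0,0,0.5]
```

Request:
{"method": "carry_out", "body": {"motion": [-0.022,0.002,0.009,-0.2,-4,0.2,0.5,-0.018,0.001,0.01,-0.2,-4,0.2,0.5,-0.013,0.002,0.01,-0.3,-3,0.1,0.5,-0.006,0,0.004,0,-2,0,0.5,0,0,0.001,0,0,0,0.5]}}

```text
t: 23.4
tool_pos: [0.6379, 0.0267, 0.1687]
orientation: [-1.24, 1.156, -1.158]
force: [-0.4, 0.2, -0.2]
opening: 0.07
```

```bash
python3 - <<'E'
from fit import *
from plan import *
show()
cm=imaging.camera_model("wrist"); im=imaging.read_camera("wrist"); cv2.imwrite("pics/w4.png",im)
for t,z0 in (("cup_clay_c",.008),):
    m=bestmask("wrist",t)
    ys,xs=np.nonzero(m); c0=ray(cm,(xs.mean(),ys.mean()),z0+.06)[:2]; print(t,*fitcup([cm],[m],list(c0),z0))
plan([(.632,.026,.08,4.9,.5,.024),(.632,.026,.058,4.9,.5,.008)])
E
```

```text
t 23.4 p [0.6379 0.0267 0.1687] yaw 4.06 tilt 0.13 F [-0.4  0.2 -0.2] op 0.07 q6 -0.11
wrist cup_clay_c [(0.86, [318.2, 249.8], 5930)]
cup_clay_c [0.63212706 0.02645552] 282.75
[0,0.022,-0.001,0,-0.2,0,0.5,0,0.022,-0.002,0,-0.3,0,0.5,0,0.022,-0.001,-0.1,-0.2,0,0.5,-0.001,0.023,-0.002,0,-0.3,0,0.5,0,0.007,0,0,0,0,0.5]
[0,0.007,0,0,0,0,0.5,0,0.008,0,0,0,0,0.5,0,0,0,0,0,0,0.5,0,0,0,0,0,0,0.5,0,0,0,0,0,0,0.5]
```

View pics/w4.png

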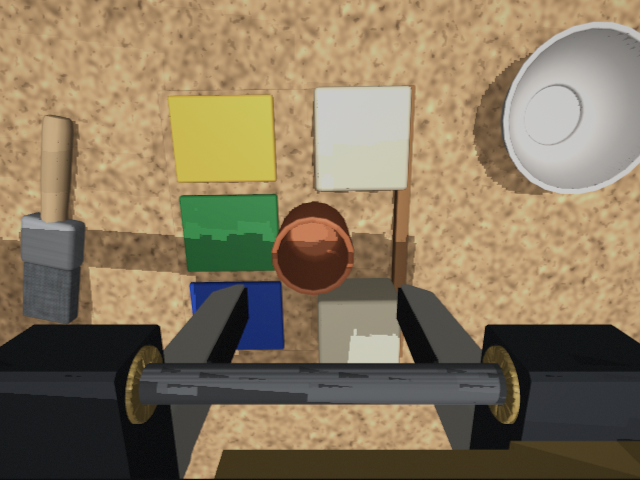

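Request:
{"method": "carry_out", "body": {"motion": [-0.003,0.01,-0.008,0,-0.4,0,0.5,-0.002,0.015,-0.003,0,-0.3,0,0.5,-0.001,0.015,-0.002,-0.1,-0.2,0,0.5,-0.001,0.012,-0.001,0,-0.2,0,0.5,0,0.003,0,0,0,0,0.5]}}

```text
t: 24.0
tool_pos: [0.622, 0.0283, 0.1111]
orientation: [-1.246, 1.148, -1.151]
force: [0.2, -1.2, -0.2]
opening: 0.0694
```

```bash
python3 - <<'E'
from plan import *
show()
plan([(.632,.026,.08,4.9,.5,.024),(.632,.026,.058,4.9,.5,.008)])
E
```

```text
t 24.0 p [0.622  0.0283 0.1111] yaw 4.64 tilt 0.11 F [ 0.2 -1.2 -0.2] op 0.0694 q6 -0.12
[0.002,0.016,0.005,0,-0.1,0,0.5,0.001,0.015,0.005,-0.1,-0.2,0.1,0.5,0,0.007,0,0,0,0,0.5,0,0.008,0,0,0,0,0.5,0,0.007,0,0,0,0,0.5]
```

Request:
{"method": "carry_out", "body": {"motion": [0.001,0.004,0.005,0,-0.1,0,0.5,0.001,0.004,0.004,-0.1,-0.2,0.1,0.5,0,0.003,0.001,0,0,0,0.5,0,0.002,0,0,0,0,0.5,0,0,0,0,0,0,0.5]}}

```text
t: 24.5
tool_pos: [0.6338, 0.0266, 0.0966]
orientation: [-1.248, 1.146, -1.145]
force: [-0.7, -0.0, 1.1]
opening: 0.0697
```

```bash
python3 - <<'E'
from plan import *
show()
plan([(.632,.026,.07,4.9,.5,.012),(.632,.026,.058,4.9,.5,.008)])
E
```

```text
t 24.5 p [0.6338 0.0266 0.0966] yaw 4.93 tilt 0.05 F [-0.7 -0.   1.1] op 0.0697 q6 -0.13
[0,0.009,-0.001,0,0,0,0.5,0,0.009,0,0,0,0,0.5,0,0.009,-0.001,0,0,0,0.5,0,0.006,0,0,0,0,0.5,0,0.006,0,0,0,0,0.5]
```

Request:
{"method": "carry_out", "body": {"motion": [0,0.012,-0.001,0,0,0,0.5,0,0.011,-0.001,0,0,0,0.5,0,0.009,-0.001,0,0,0,0.5,0,0.006,0,0,0,0,0.5,0,0.003,0,0,0,0,0.5]}}

```text
t: 25.0
tool_pos: [0.6305, 0.0265, 0.0525]
orientation: [-1.248, 1.146, -1.145]
force: [0.2, -0.3, -0.4]
opening: 0.0697
```

```bash
python3 - <<'E'
from plan import *
show()
E
```

```text
t 25.0 p [0.6305 0.0265 0.0525] yaw 4.93 tilt 0.05 F [ 0.2 -0.3 -0.4] op 0.0697 q6 -0.13
```

Request:
{"method": "carry_out", "body": {"motion": [0,0,0,0,0,0,-1,0,0,0,0,0,0,-1,0,0,0,0,0,0,-1,0,0,0,0,0,0,-1,0,-0.02,0,0,0,0,-1]}}

```text
t: 25.5
tool_pos: [0.6276, 0.0266, 0.0688]
orientation: [-1.253, 1.151, -1.141]
force: [-0.3, -0.1, -1.5]
opening: 0.0548
```

```bash
python3 - <<'E'
from plan import *
show()
p,M,_=pose()
plan([(*p[:2],.18,4.9,-1,.038),(.509,.307,.18,4.9,-1,.044)])
E
```

```text
t 25.5 p [0.6276 0.0266 0.0688] yaw 4.94 tilt 0.38 F [-0.3 -0.1 -1.5] op 0.0548 q6 -0.13
[0,-0.037,0,0.1,0,0,-1,0,-0.037,0,0.1,0,0,-1,0,-0.037,-0.001,0.2,0,-0.1,-1,-0.041,0,-0.013,0,0,0,-1,-0.041,0,-0.013,0,0,0,-1]
[-0.042,0,-0.014,0,0,0,-1,-0.041,0,-0.013,0,0,0,-1,-0.042,0,-0.014,0,0,0,-1,-0.041,0,-0.013,0,0,0,-1,-0.042,0,-0.014,0,0,0,-1]
```

Request:
{"method": "carry_out", "body": {"motion": [0,-0.037,0,0.1,0,0,-1,0,-0.037,0,0.1,0,0,-1,0,-0.03,-0.001,0.2,0,-0.1,-1,-0.041,0,-0.013,0,0,0,-1,-0.041,0,-0.013,0,0,0,-1]}}

```text
t: 26.0
tool_pos: [0.5959, 0.1027, 0.1798]
orientation: [-1.243, 1.147, -1.154]
force: [-0.7, 1.3, -2.6]
opening: 0.0546
```

Request:
{"method": "carry_out", "body": {"motion": [-0.042,0,-0.014,0,0,0,-1,-0.041,0,-0.013,0,0,0,-1,-0.035,0,-0.014,0,0,0,-1,-0.025,0,-0.01,0,0,0,-1,-0.01,0,-0.006,0,0,0,-1]}}

```text
t: 26.5
tool_pos: [0.5235, 0.2591, 0.1821]
orientation: [-1.239, 1.144, -1.154]
force: [0.9, -0.3, -1.8]
opening: 0.0548
```

```bash
python3 - <<'E'
from fit import *
from plan import *
show()
cm=imaging.camera_model("wrist"); im=imaging.read_camera("wrist"); cv2.imwrite("pics/w5.png",im)
import pickle; pickle.dump(cm,open("cm5.pkl","wb"))
p,M,_=pose()
plan([(.509,.307,.16,4.9,-1,.02)])
E
```

```text
t 26.5 p [0.5235 0.2591 0.1821] yaw 4.6 tilt 0.53 F [ 0.9 -0.3 -1.8] op 0.0548 q6 0.29
[-0.016,0.007,-0.003,-0.2,-0.1,0,-1,-0.016,0.008,-0.004,-0.1,-0.1,0,-1,-0.016,0.007,-0.003,-0.2,-0.1,-0.1,-1,0,0,0,0,0,0,-1,0,0,0,0,0,0,-1]
```

View pics/w5.png

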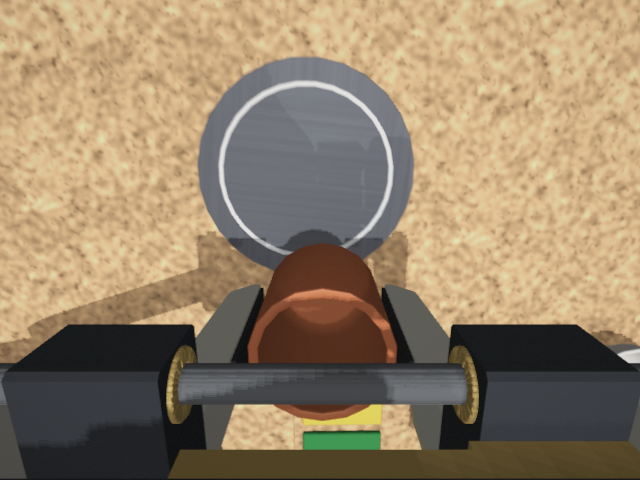

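Request:
{"method": "carry_out", "body": {"motion": [-0.016,0.004,-0.003,-0.2,-0.1,0,-1,-0.015,0.005,-0.004,-0.1,-0.1,0,-1,-0.012,0.005,-0.003,-0.2,-0.1,-0.1,-1,-0.004,0.003,-0.001,0,0,0,-1,0,0,0,0,0,0,-1]}}

```text
t: 27.05
tool_pos: [0.5087, 0.305, 0.1638]
orientation: [-1.25, 1.145, -1.149]
force: [0.7, -0.7, -1.8]
opening: 0.0544
```

```bash
python3 - <<'E'
from fit import *
from plan import *
import pickle; cm=pickle.load(open("cm5.pkl","rb"))
im=cv2.imread("pics/w5.png"); g=cv2.GaussianBlur(cv2.cvtColor(im,cv2.COLOR_BGR2GRAY),(3,3),0)
def sc(x,y):
    q=proj(cm,circ((x,y),.059,.06)); q=q[q[:,1]<235]; return cv2.remap(g,np.float32(q[:,:1]),np.float32(q[:,1:]),1).mean()
b=max((sc(x,y),x,y) for x in np.arange(.49,.53,.0005) for y in np.arange(.285,.325,.0005)); print(b)
show()
plan([(.509,.307,.12,4.9,-1,.015)])
E
```

```text
(np.float64(217.72222222222223), np.float64(0.5095000000000001), np.float64(0.3075))
t 27.05 p [0.5087 0.305  0.1638] yaw 4.87 tilt 0.18 F [ 0.7 -0.7 -1.8] op 0.0544 q6 0.37
[-0.001,0.015,0,0,0,0.1,-1,-0.001,0.014,0,0,0,0,-1,0,0.015,0,0,0,0.1,-1,0,0,0,0,0,0,-1,0,0,0,0,0,0,-1]
```

Request:
{"method": "carry_out", "body": {"motion": [-0.001,0.015,0.001,0,0,0.1,-1,-0.001,0.015,0,0,0,0,-1,-0.001,0.012,0,0,0,0.1,-1,0,0.008,0,0,0,0,-1,0,0.003,0,0,0,0,-1]}}

```text
t: 27.55
tool_pos: [0.51, 0.3059, 0.1052]
orientation: [-1.249, 1.148, -1.148]
force: [0.5, -0.4, -1.8]
opening: 0.0543
```

```bash
python3 - <<'E'
from plan import *
show()
E
```

```text
t 27.55 p [0.51   0.3059 0.1052] yaw 4.75 tilt 0.07 F [ 0.5 -0.4 -1.8] op 0.0543 q6 0.37
```

Request:
{"method": "carry_out", "body": {"motion": [-0.001,0.001,0,0,0,0,-1,0,0.002,0,0,0,0,-1,0,0.001,0,0,0,0,-1,0,0.001,0,0,0,0,-1,0,0.001,0,0,0,0,-1]}}

```text
t: 28.05
tool_pos: [0.5112, 0.307, 0.1035]
orientation: [-1.246, 1.147, -1.149]
force: [-4.1, -1.5, 8.0]
opening: 0.0549
```

```bash
python3 - <<'E'
from plan import *
show()
E
```

```text
t 28.05 p [0.5112 0.307  0.1035] yaw 4.73 tilt 0.08 F [-4.1 -1.5  8. ] op 0.0549 q6 0.37
```

Contact. Release and rise; then check positions.

Request:
{"method": "carry_out", "body": {"motion": [0,0,0,0,0,0,0.5,0,0,0,0,0,0,0.5,0,0,0,0,0,0,0.5,0,-0.02,0,0,0,0,0.5,0,-0.04,0,0,0,0,0.5]}}

```text
t: 28.55
tool_pos: [0.508, 0.3056, 0.1582]
orientation: [-1.256, 1.151, -1.148]
force: [0.7, -0.6, -0.1]
opening: 0.0692
```

Request:
{"method": "carry_out", "body": {"motion": [0,-0.02,0,0,0,0,0.5,0,-0.01,0,0,0,0,0.5,0,-0.005,0,0,0,0,0.5,0,0,0,0,0,0,0.5,0,0,0,0,0,0,0.5]}}

```text
t: 29.05
tool_pos: [0.5105, 0.3069, 0.1988]
orientation: [-1.248, 1.148, -1.149]
force: [-1.0, 0.2, 0.2]
opening: 0.0696
```

```bash
python3 - <<'E'
from fit import *
from plan import *
import pickle
show()
cm=imaging.camera_model("wrist"); im=imaging.read_camera("wrist"); cv2.imwrite("pics/w6.png",im)
m=bestmask("wrist","cup_clay_c"); ys,xs=np.nonzero(m); c0=ray(cm,(xs.mean(),ys.mean()),.12)[:2]; print("clay",*fitcup([cm],[m],list(c0),.06))
C={n:imaging.camera_model(n) for n in ("top","scene")}
im=imaging.read_camera("top"); cv2.imwrite("pics/t6.png",im)
imaging.read_camera("scene")
for t in ("cup_green_c","cup_yellow_c","cup_blue_c"):
    out=[]
    for n in ("top","scene"):
        m=bestmask(n,t); 
        if m is None: continue
        ys,xs=np.nonzero(m); c0=ray(C[n],(xs.mean(),ys.mean()),.05)[:2]; r=fitcup([C[n]],[m],list(c0),.012); print(t,n,*r)
p,M,_=pose()
plan([(.491,-.325,.17,4.9,.5,.044)])
E
```

```text
t 29.05 p [0.5105 0.3069 0.1988] yaw 4.73 tilt 0.08 F [-1.   0.2  0.2] op 0.0696 q6 0.37
wrist cup_clay_c [(0.66, [327.0, 257.8], 6949), (0.2, [317.0, 209.4], 22090)]
clay [0.51134828 0.30619561] 478.25
top cup_green_c [(0.89, [486.3, 320.9], 839)]
cup_green_c top [ 0.39982606 -0.3257203 ] 48.25
scene cup_green_c [(0.87, [74.8, 232.8], 1272)]
cup_green_c scene [ 0.39837842 -0.3223394 ] 469.75
top cup_yellow_c [(0.84, [486.5, 275.6], 812), (0.25, [181.8, 268.2], 2674)]
cup_yellow_c top [ 0.49015076 -0.32993455] 51.5
scene cup_yellow_c [(0.86, [89.1, 273.3], 1580)]
cup_yellow_c scene [ 0.48726858 -0.32654371] 361.0
top cup_blue_c [(0.82, [489.4, 227.8], 817)]
cup_blue_c top [ 0.5857169  -0.34062887] 48.75
scene cup_blue_c [(0.87, [98.2, 316.6], 2129)]
cup_blue_c scene [ 0.58821047 -0.3375723 ] 112.5
[0.042,0.002,-0.005,0,0,0,0.5,0.042,0.002,-0.005,0,0,0,0.5,0.042,0.002,-0.005,0,0,0,0.5,0.042,0.002,-0.005,0,0,0,0.5,0.042,0.002,-0.005,0,0,0,0.5]
[0.042,0.002,-0.005,0,0,0,0.5,0.042,0.002,-0.005,0,0,0,0.5,0.042,0.002,-0.005,0,0,0,0.5,0.042,0.002,-0.005,0,0,0,0.5,0.042,0.002,-0.004,0,0,0,0.5]
[0.042,0.002,-0.005,0,0,0,0.5,0.042,0.002,-0.004,0,0,0,0.5,0.041,0.002,-0.005,0,-0.1,0,0.5,0.042,0.002,-0.005,0,0,0,0.5,0.041,0.002,-0.004,0,-0.1,0,0.5]
```

View pics/t6.png

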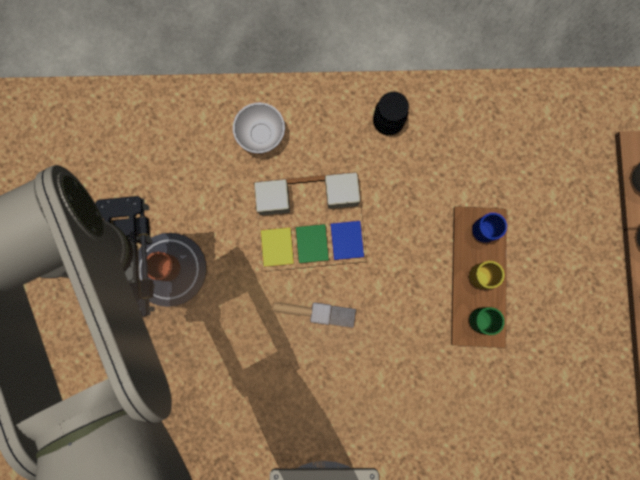

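```bash
python3 - <<'E'
from plan import *
plan([(.587,-.30,.175,4.5,.45,.045)])
E
```

```text
[0.044,0.002,0.002,0,0,0,0.45,0.044,0.002,0.002,0,0,0,0.45,0.044,0.002,0.002,0,0,0,0.45,0.044,0.002,0.002,0,0,0,0.45,0.044,0.002,0.002,0,0,0,0.45]
[0.043,0.002,0.002,0,0,0,0.45,0.044,0.002,0.002,0,0,0,0.45,0.043,0.002,0.002,0,0,0,0.45,0.044,0.002,0.002,0,0,0,0.45,0.043,0.001,0.002,0,0,0,0.45]
[0.044,0.002,0.001,0,0.1,0,0.45,0.043,0.001,0.002,0,0,0,0.45,0.044,0.002,0.002,0,0.1,0,0.45,0.043,0.001,0.001,0,0,0,0.45,0,0,0,0,0,0,0.45]
```

Request:
{"method": "carry_out", "body": {"motion": [0.044,0.002,0.002,0,0,0,0.45,0.044,0.002,0.002,0,0,0,0.45,0.044,0.002,0.002,0,0,0,0.45,0.044,0.002,0.002,0,0,0,0.45,0.044,0.002,0.002,0,0,0,0.45]}}

```text
t: 30.05
tool_pos: [0.5395, 0.0879, 0.19]
orientation: [-1.249, 1.139, -1.141]
force: [0.7, -0.2, 0.5]
opening: 0.0675
```

Request:
{"method": "carry_out", "body": {"motion": [0.043,0.002,0.002,0,0,0,0.45,0.044,0.002,0.002,0,0,0,0.45,0.043,0.002,0.002,0,0,0,0.45,0.044,0.002,0.002,0,0,0,0.45,0.043,0.001,0.002,0,0,0,0.45]}}

```text
t: 30.55
tool_pos: [0.5698, -0.1364, 0.1816]
orientation: [-1.247, 1.137, -1.142]
force: [0.2, 0.6, 0.5]
opening: 0.0676
```

```bash
python3 - <<'E'
from plan import *
show()
plan([(.587,-.338,.165,4.5,.45,.045)])
E
```

```text
t 30.55 p [ 0.5698 -0.1364  0.1816] yaw 5.34 tilt 0.34 F [0.2 0.6 0.5] op 0.0676 q6 -0.42
[0.04,0.003,0,-0.1,0.2,0,0.45,0.041,0.003,0,-0.1,0.2,0,0.45,0.04,0.003,0,0,0.1,0,0.45,0.041,0.004,0,-0.1,0.2,0,0.45,0.04,0.003,0,0,0.1,0,0.45]
```

Request:
{"method": "carry_out", "body": {"motion": [0.044,0.003,0,-0.1,0.2,0,0.45,0.044,0.003,0,-0.1,0.2,0,0.45,0.042,0.003,0,0,0.1,0,0.45,0.036,0.004,0,-0.1,0.2,0,0.45,0.018,0.003,0,0,0.1,0,0.45]}}

```text
t: 31.05
tool_pos: [0.5856, -0.3316, 0.1658]
orientation: [-1.243, 1.151, -1.156]
force: [-0.3, -0.0, -0.3]
opening: 0.0675
```

Request:
{"method": "carry_out", "body": {"motion": [0.005,0.01,0,0,0,0,0.45,0,0.01,0,0,0,0,0.45,0,0.007,0,0,0,0,0.45,0,0.003,0,0,0,0,0.45,0,0,0,0,0,0,0.45]}}

```text
t: 31.55
tool_pos: [0.5852, -0.3356, 0.1312]
orientation: [-1.242, 1.154, -1.153]
force: [-0.4, 0.2, -1.3]
opening: 0.0673
```

```bash
python3 - <<'E'
from fit import *
from plan import *
show()
cm=imaging.camera_model("wrist"); im=imaging.read_camera("wrist"); cv2.imwrite("pics/w7.png",im)
m=bestmask("wrist","cup_blue_c"); ys,xs=np.nonzero(m); c0=ray(cm,(xs.mean(),ys.mean()),.07)[:2]; c,e=fitcup([cm],[m],list(c0),.012); print("blue",c,e)
plan([(*c,.08,4.5,.45,.02),(*c,.06,4.5,.45,.008)])
E
```

```text
t 31.55 p [ 0.5852 -0.3356  0.1312] yaw 4.27 tilt 0.07 F [-0.4  0.2 -1.3] op 0.0673 q6 -0.67
wrist cup_blue_c [(0.59, [321.8, 274.6], 8602)]
blue [ 0.58645808 -0.33829574] 275.25
[0.001,0.017,0,0,-0.1,0,0.45,0.001,0.018,0,0,-0.1,0,0.45,0,0.017,0.001,-0.1,0,0,0.45,0,0.007,0,0,0,0,0.45,0,0.007,0,0,0,0,0.45]
[0,0.006,0,0,0,0,0.45,0,0,0,0,0,0,0.45,0,0,0,0,0,0,0.45,0,0,0,0,0,0,0.45,0,0,0,0,0,0,0.45]
```

Request:
{"method": "carry_out", "body": {"motion": [0.001,0.018,0.001,0,-0.1,0,0.45,0.001,0.018,0,0,-0.1,0,0.45,0,0.016,0,-0.1,0,0,0.45,0,0.011,0,0,0,0,0.45,0,0.004,0,0,0,0,0.45]}}

```text
t: 32.15
tool_pos: [0.5876, -0.3372, 0.0601]
orientation: [-1.246, 1.15, -1.151]
force: [0.2, -0.2, 1.5]
opening: 0.0672
```

```bash
python3 - <<'E'
from plan import *
show()
E
```

```text
t 32.15 p [ 0.5876 -0.3372  0.0601] yaw 4.57 tilt 0.05 F [ 0.2 -0.2  1.5] op 0.0672 q6 -0.68
```

Request:
{"method": "carry_out", "body": {"motion": [0,0,0,0,0,0,-1,0,0,0,0,0,0,-1,0,0,0,0,0,0,-1,0,0,0,0,0,0,-1,0,-0.02,0,0,0,0,-1]}}

```text
t: 32.65
tool_pos: [0.5849, -0.3358, 0.0758]
orientation: [-1.247, 1.157, -1.145]
force: [0.5, 0.3, -2.5]
opening: 0.0547
```

```bash
python3 - <<'E'
from plan import *
show()
p,M,_=pose()
plan([(*p[:2],.165,4.7,-1,.036),(.5705,-.0545,.165,4.9,-1,.042)])
E
```

```text
t 32.65 p [ 0.5849 -0.3358  0.0758] yaw 4.54 tilt 0.39 F [ 0.5  0.3 -2.5] op 0.0547 q6 -0.68
[0,-0.03,0,0.1,-0.1,-0.1,-1,0,-0.03,0,0.1,0,-0.1,-1,0,-0.029,0,0.1,-0.1,0,-1,-0.04,0,0.001,0,0,0,-1,-0.04,0,0.001,0,0,0,-1]
[-0.04,0,0.001,0,0,0,-1,-0.04,0,0.001,0,0,0,-1,-0.041,0,0.002,0,-0.1,0,-1,-0.04,0,0.001,0,0,0,-1,-0.041,0,0.002,0,-0.1,0,-1]
```

Request:
{"method": "carry_out", "body": {"motion": [0,-0.03,0,0.1,-0.1,-0.1,-1,0,-0.03,0,0.1,0,-0.1,-1,0,-0.025,0,0.1,-0.1,0,-1,-0.04,0,0.001,0,0,0,-1,-0.04,0,0.001,0,0,0,-1]}}

```text
t: 33.15
tool_pos: [0.5819, -0.2603, 0.1695]
orientation: [-1.243, 1.145, -1.159]
force: [-0.1, 0.9, -2.0]
opening: 0.0547
```

Request:
{"method": "carry_out", "body": {"motion": [-0.043,0,0.001,0,0,0,-1,-0.043,0,0.001,0,0,0,-1,-0.041,0,0.002,0,-0.1,0,-1,-0.033,0,0.001,0,0,0,-1,-0.018,0,0.002,0,-0.1,0,-1]}}

```text
t: 33.65
tool_pos: [0.5756, -0.0746, 0.1732]
orientation: [-1.24, 1.136, -1.162]
force: [-0.2, -0.0, -2.3]
opening: 0.0546
```

```bash
python3 - <<'E'
from plan import *
show()
plan([(.5705,-.0545,.14,4.9,-1,.015)])
E
```

```text
t 33.65 p [ 0.5756 -0.0746  0.1732] yaw 4.58 tilt 0.95 F [-0.2 -0.  -2.3] op 0.0546 q6 -0.29
[-0.007,0.011,-0.001,-0.3,-0.1,0.1,-1,-0.007,0.011,-0.001,-0.3,-0.1,0.2,-1,-0.007,0.011,-0.002,-0.2,-0.1,0.1,-1,0,0,0,0,0,0,-1,0,0,0,0,0,0,-1]
```

Request:
{"method": "carry_out", "body": {"motion": [-0.007,0.011,-0.001,-0.3,-0.1,0.1,-1,-0.006,0.012,-0.001,-0.3,-0.1,0.2,-1,-0.003,0.015,-0.002,-0.2,-0.1,0.1,-1,-0.001,0.015,0,0,0,0,-1,0,0.008,0,0,0,0,-1]}}

```text
t: 34.15
tool_pos: [0.5708, -0.0573, 0.1085]
orientation: [-1.249, 1.143, -1.147]
force: [0.1, 0.8, -2.1]
opening: 0.0546
```

```bash
python3 - <<'E'
from plan import *
show()
plan([(.5705,-.0545,.08,4.9,-1,.015),(.5705,-.0545,.066,4.9,-1,.007)])
E
```

```text
t 34.15 p [ 0.5708 -0.0573  0.1085] yaw 4.99 tilt 0.15 F [ 0.1  0.8 -2.1] op 0.0546 q6 -0.28
[-0.001,0.014,0,-0.1,0,0,-1,-0.002,0.015,0,0,0.1,0.1,-1,0,0.007,0,0,0,0,-1,0,0.007,0,0,0,0,-1,0,0,0,0,0,0,-1]
```

Request:
{"method": "carry_out", "body": {"motion": [-0.002,0.014,0,-0.1,0,0,-1,-0.002,0.012,0,0,0.1,0.1,-1,-0.001,0.008,0,0,0,0,-1,0,0.004,0,0,0,0,-1,0,0.002,0,0,0,0,-1]}}

```text
t: 34.65
tool_pos: [0.5685, -0.0538, 0.0618]
orientation: [-1.25, 1.152, -1.145]
force: [-0.6, -0.7, -1.2]
opening: 0.0546
```

```bash
python3 - <<'E'
from plan import *
show()
E
```

```text
t 34.65 p [ 0.5685 -0.0538  0.0618] yaw 4.71 tilt 0.27 F [-0.6 -0.7 -1.2] op 0.0546 q6 -0.27
```

Request:
{"method": "carry_out", "body": {"motion": [0,0.001,0,0,0,0,-1,0,0.001,0,0,0,0,-1,0,0.001,0,0,0,0,-1,0,0.001,0,0,0,0,-1,0,0.001,0,0,0,0,-1]}}

```text
t: 35.15
tool_pos: [0.5703, -0.0542, 0.0601]
orientation: [-1.248, 1.149, -1.148]
force: [-3.3, 0.1, 5.8]
opening: 0.0544
```

```bash
python3 - <<'E'
from plan import *
show()
E
```

```text
t 35.15 p [ 0.5703 -0.0542  0.0601] yaw 4.73 tilt 0.05 F [-3.3  0.1  5.8] op 0.0544 q6 -0.27
```

Request:
{"method": "carry_out", "body": {"motion": [0,0,0,0,0,0,0.45,0,0,0,0,0,0,0.45,0,0,0,0,0,0,0.45,0,-0.02,0,0,0,0,0.45,0,-0.04,0,0,0,0,0.45]}}

```text
t: 35.65
tool_pos: [0.5672, -0.0536, 0.1157]
orientation: [-1.252, 1.155, -1.143]
force: [0.5, -1.2, -1.0]
opening: 0.0675
```

```bash
python3 - <<'E'
from plan import *
show()
p,M,_=pose()
plan([(*p[:2],.16,4.9,.4,.045),(.4885,-.328,.16,4.5,.4,.042)])
E
```

```text
t 35.65 p [ 0.5672 -0.0536  0.1157] yaw 4.73 tilt 0.5 F [ 0.5 -1.2 -1. ] op 0.0675 q6 -0.27
[0,-0.044,0,0.5,-0.2,-0.1,0.4,0.038,0,-0.015,0,0.1,0,0.4,0.038,0,-0.014,0,0.1,0,0.4,0.038,0,-0.015,0,0,0,0.4,0.038,0,-0.014,0,0.1,0,0.4]
[0.038,0,-0.014,0,0,0,0.4,0.038,0,-0.015,0,0.1,0,0.4,0.039,0,-0.014,0,0,0,0.4,0,0,0,0,0,0,0.4,0,0,0,0,0,0,0.4]
```

Request:
{"method": "carry_out", "body": {"motion": [0,-0.044,0,0.5,-0.2,-0.1,0.45,0.038,0,-0.015,0,0.1,0,0.45,0.038,0,-0.014,0,0.1,0,0.45,0.038,0,-0.015,0,0,0,0.45,0.038,0,-0.014,0,0.1,0,0.45]}}

```text
t: 36.15
tool_pos: [0.5277, -0.2107, 0.1698]
orientation: [-1.242, 1.13, -1.152]
force: [0.4, -1.0, 0.4]
opening: 0.0674
```

Request:
{"method": "carry_out", "body": {"motion": [0.038,0,-0.014,0,0,0,0.45,0.038,0,-0.015,0,0.1,0,0.45,0.025,0,-0.009,0,0,0,0.45,0.009,0.004,-0.003,0,0,0,0.45,0.001,0.004,0,0,0,0,0.45]}}

```text
t: 36.65
tool_pos: [0.4942, -0.3347, 0.1627]
orientation: [-1.239, 1.132, -1.161]
force: [0.7, 0.4, -0.1]
opening: 0.0676
```

```bash
python3 - <<'E'
from fit import *
from plan import *
show()
cm=imaging.camera_model("wrist"); im=imaging.read_camera("wrist"); cv2.imwrite("pics/w8.png",im)
m=bestmask("wrist","cup_yellow_c"); ys,xs=np.nonzero(m); c0=ray(cm,(xs.mean(),ys.mean()),.07)[:2]; c,e=fitcup([cm],[m],list(c0),.012); print("yellow",c,e)
plan([(*c,.11,4.5,.45,.02)])
E
```

```text
t 36.65 p [ 0.4942 -0.3347  0.1627] yaw 4.74 tilt 1.11 F [ 0.7  0.4 -0.1] op 0.0676 q6 -0.77
wrist cup_yellow_c [(0.63, [315.9, 245.2], 6554)]
yellow [ 0.49123226 -0.32759577] 206.0
[-0.002,0.017,-0.001,-0.3,0.1,0.1,0.45,-0.002,0.017,-0.001,-0.3,0.1,0.1,0.45,-0.002,0.018,-0.001,-0.4,0.1,0.1,0.45,0,0,0,0,0,0,0.45,0,0,0,0,0,0,0.45]
```

Request:
{"method": "carry_out", "body": {"motion": [-0.002,0.018,-0.002,-0.3,0.1,0.1,0.45,-0.002,0.018,-0.001,-0.3,0.1,0.1,0.45,-0.002,0.014,-0.001,-0.4,0.1,0.1,0.45,0,0.007,0,0,0,0,0.45,0,0.003,0,0,0,0,0.45]}}

```text
t: 37.25
tool_pos: [0.4912, -0.3211, 0.0948]
orientation: [-1.249, 1.151, -1.143]
force: [-0.1, 0.1, 0.4]
opening: 0.0675
```

```bash
python3 - <<'E'
from plan import *
show()
plan([(.4905,-.328,.06,4.5,.45,.012)])
E
```

```text
t 37.25 p [ 0.4912 -0.3211  0.0948] yaw 4.86 tilt 0.27 F [-0.1  0.1  0.4] op 0.0675 q6 -0.75
[0.002,0.012,0,0.1,0.1,0,0.45,0.002,0.011,-0.001,0.1,0.1,-0.1,0.45,0.003,0.012,0,0,0.2,0,0.45,0,0,0,0,0,0,0.45,0,0,0,0,0,0,0.45]
```

Request:
{"method": "carry_out", "body": {"motion": [0.003,0.012,0,0.1,0.1,0,0.45,0.002,0.011,-0.001,0.1,0.1,-0.1,0.45,0.001,0.007,0,0,0.2,0,0.45,0,0.003,0,0,0,0,0.45,0,0.001,0,0,0,0,0.45]}}

```text
t: 37.75
tool_pos: [0.4906, -0.3277, 0.0575]
orientation: [-1.244, 1.153, -1.151]
force: [1.1, 0.2, -0.3]
opening: 0.0673
```

```bash
python3 - <<'E'
from plan import *
show()
E
```

```text
t 37.75 p [ 0.4906 -0.3277  0.0575] yaw 4.42 tilt 0.05 F [ 1.1  0.2 -0.3] op 0.0673 q6 -0.75
```

Request:
{"method": "carry_out", "body": {"motion": [0,0,0,0,0,0,-1,0,0,0,0,0,0,-1,0,0,0,0,0,0,-1,0,0,0,0,0,0,-1,0,-0.02,0,0,0,0,-1]}}

```text
t: 38.25
tool_pos: [0.4891, -0.3267, 0.0757]
orientation: [-1.245, 1.157, -1.148]
force: [-0.4, 0.6, -0.7]
opening: 0.0543
```

```bash
python3 - <<'E'
from plan import *
show()
p,M,_=pose()
plan([(*p[:2],.165,4.7,-1,.036),(.558,.092,.165,4.9,-1,.043)])
E
```

```text
t 38.25 p [ 0.4891 -0.3267  0.0757] yaw 4.41 tilt 0.28 F [-0.4  0.6 -0.7] op 0.0543 q6 -0.75
[0,-0.03,0,0.1,-0.1,-0.1,-1,0,-0.03,0,0,-0.1,-0.1,-1,0,-0.029,0,0.1,-0.1,0,-1,-0.041,0,0.01,0,0,0,-1,-0.041,0,0.01,0,0,0,-1]
[-0.041,0,0.01,0,0,0,-1,-0.041,0,0.01,0,0,0,-1,-0.041,0,0.01,0,0,0,-1,-0.041,0,0.011,0,0,0,-1,-0.041,0,0.01,0,0,0,-1]
[-0.042,0,0.011,0,-0.1,0,-1,-0.041,0,0.01,0,0,0,-1,-0.042,0,0.011,0,-0.1,0,-1,0,0,0,0,0,0,-1,0,0,0,0,0,0,-1]
```

Request:
{"method": "carry_out", "body": {"motion": [0,-0.03,0,0.1,-0.1,-0.1,-1,0,-0.03,0,0,-0.1,-0.1,-1,0,-0.029,0,0.1,-0.1,0,-1,-0.041,0,0.01,0,0,0,-1,-0.041,0,0.01,0,0,0,-1]}}

```text
t: 38.75
tool_pos: [0.5027, -0.2465, 0.1712]
orientation: [-1.244, 1.149, -1.157]
force: [0.4, 1.0, -2.2]
opening: 0.0541
```

Request:
{"method": "carry_out", "body": {"motion": [-0.041,0,0.01,0,0,0,-1,-0.041,0,0.01,0,0,0,-1,-0.041,0,0.01,0,0,0,-1,-0.041,0,0.011,0,0,0,-1,-0.041,0,0.01,0,0,0,-1]}}

```text
t: 39.25
tool_pos: [0.5393, -0.0314, 0.1733]
orientation: [-1.241, 1.146, -1.164]
force: [1.5, -0.0, -0.4]
opening: 0.054
```

```bash
python3 - <<'E'
from plan import *
show()
plan([(.558,.092,.165,4.9,-1,.043)])
E
```

```text
t 39.25 p [ 0.5393 -0.0314  0.1733] yaw 4.19 tilt 0.6 F [ 1.5 -0.  -0.4] op 0.054 q6 -0.22
[-0.041,0.003,0.009,-0.2,-0.2,0.1,-1,-0.04,0.002,0.009,-0.1,-0.3,0.1,-1,-0.041,0.003,0.01,-0.2,-0.2,0.2,-1,0,0,0,0,0,0,-1,0,0,0,0,0,0,-1]
```

Request:
{"method": "carry_out", "body": {"motion": [-0.042,0.003,0.009,-0.2,-0.2,0.1,-1,-0.04,0.002,0.009,-0.1,-0.3,0.1,-1,-0.024,0.003,0.007,-0.2,-0.2,0.2,-1,-0.007,0.005,0.001,0,0,0,-1,-0.001,0.008,0,0,0,0,-1]}}

```text
t: 39.75
tool_pos: [0.5574, 0.0948, 0.1536]
orientation: [-1.247, 1.139, -1.141]
force: [0.4, -1.0, -0.9]
opening: 0.0542
```

```bash
python3 - <<'E'
from plan import *
show()
plan([(.558,.092,.1,4.9,-1,.015)])
E
```

```text
t 39.75 p [0.5574 0.0948 0.1536] yaw 5.3 tilt 0.27 F [ 0.4 -1.  -0.9] op 0.0542 q6 -0.02
[0.001,0.013,0,-0.1,0.1,0,-1,0.001,0.014,0,0,0.1,0,-1,0,0.013,0,-0.1,0.1,-0.1,-1,0.001,0.014,0,0,0.1,0,-1,0,0,0,0,0,0,-1]
```

Request:
{"method": "carry_out", "body": {"motion": [0,0.016,0,-0.1,0.1,0,-1,0,0.018,0,0,0.1,0,-1,0,0.018,0,-0.1,0.1,-0.1,-1,0,0.014,0,0,0.1,0,-1,0,0.008,0,0,0,0,-1]}}

```text
t: 40.25
tool_pos: [0.5558, 0.0886, 0.0722]
orientation: [-1.249, 1.151, -1.151]
force: [0.2, -0.1, -1.3]
opening: 0.0541
```

```bash
python3 - <<'E'
from plan import *
show()
plan([(.558,.092,.062,4.9,-1,.006)])
E
```

```text
t 40.25 p [0.5558 0.0886 0.0722] yaw 4.55 tilt 0.16 F [ 0.2 -0.1 -1.3] op 0.0541 q6 -0.01
[-0.002,0.005,0.001,0.1,-0.2,0.1,-1,-0.001,0.005,0.002,0,-0.1,0,-1,0,0,0,0,0,0,-1,0,0,0,0,0,0,-1,0,0,0,0,0,0,-1]
```

Request:
{"method": "carry_out", "body": {"motion": [-0.002,0.003,0.001,0.1,-0.2,0.1,-1,-0.001,0.003,0.001,0,-0.1,0,-1,0,0.002,0,0,0,0,-1,0,0.001,0,0,0,0,-1,0,0.001,0,0,0,0,-1]}}

```text
t: 40.75
tool_pos: [0.5578, 0.0905, 0.0612]
orientation: [-1.248, 1.148, -1.148]
force: [-0.1, 1.0, -0.9]
opening: 0.0539
```

```bash
python3 - <<'E'
from plan import *
show()
E
```

```text
t 40.75 p [0.5578 0.0905 0.0612] yaw 4.77 tilt 0.02 F [-0.1  1.  -0.9] op 0.0539 q6 -0.01
```

Request:
{"method": "carry_out", "body": {"motion": [-0.001,0.002,0,0,0,0,-1,0,0.001,0,0,0,0,-1,0,0.001,0,0,0,0,-1,0,0.001,0,0,0,0,-1,0,0.001,0,0,0,0,-1]}}

```text
t: 41.25
tool_pos: [0.5597, 0.0918, 0.06]
orientation: [-1.246, 1.144, -1.149]
force: [-3.2, 0.2, 5.1]
opening: 0.054
```

```bash
python3 - <<'E'
from plan import *
show()
E
```

```text
t 41.25 p [0.5597 0.0918 0.06  ] yaw 4.83 tilt 0.21 F [-3.2  0.2  5.1] op 0.054 q6 -0.01
```

Contact within 2 mm of target. Release, lift, go to green.

Request:
{"method": "carry_out", "body": {"motion": [0,0,0,0,0,0,0.45,0,0,0,0,0,0,0.45,0,0,0,0,0,0,0.45,0,-0.02,0,0,0,0,0.45,0,-0.04,0,0,0,0,0.45]}}

```text
t: 41.75
tool_pos: [0.5559, 0.0921, 0.1159]
orientation: [-1.253, 1.15, -1.145]
force: [-0.2, 0.7, 0.3]
opening: 0.0676
```

```bash
python3 - <<'E'
from plan import *
show()
p,M,_=pose()
plan([(*p[:2],.16,4.9,.45,.045),(.40,-.323,.16,4.5,.45,.044)])
E
```

```text
t 41.75 p [0.5559 0.0921 0.1159] yaw 4.85 tilt 0.3 F [-0.2  0.7  0.3] op 0.0676 q6 -0.01
[0,-0.044,0,0.3,0,0.1,0.45,0.036,0,-0.017,0,0,0,0.45,0.036,0,-0.017,0,0,0,0.45,0.036,0,-0.017,0,0,0,0.45,0.037,0,-0.017,0,0,0,0.45]
[0.036,0,-0.018,0,0.1,0,0.45,0.037,0,-0.017,0,0,0,0.45,0.037,0,-0.017,0,0.1,0,0.45,0.036,0,-0.018,0,0,0,0.45,0.037,0,-0.017,0,0.1,0,0.45]
[0.036,0,-0.017,0,0,0,0.45,0.037,0,-0.018,0,0.1,0,0.45,0,0,0,0,0,0,0.45,0,0,0,0,0,0,0.45,0,0,0,0,0,0,0.45]
```

Request:
{"method": "carry_out", "body": {"motion": [0,-0.044,0,0.3,0,0.1,0.45,0.036,0,-0.017,0,0,0,0.45,0.036,0,-0.017,0,0,0,0.45,0.036,0,-0.017,0,0,0,0.45,0.037,0,-0.017,0,0,0,0.45]}}

```text
t: 42.25
tool_pos: [0.5051, -0.0579, 0.1694]
orientation: [-1.24, 1.13, -1.147]
force: [0.3, -0.1, 0.8]
opening: 0.0674
```

Request:
{"method": "carry_out", "body": {"motion": [0.036,0,-0.018,0,0.1,0,0.45,0.037,0,-0.017,0,0,0,0.45,0.037,0,-0.017,0,0.1,0,0.45,0.036,0,-0.018,0,0,0,0.45,0.037,0,-0.017,0,0.1,0,0.45]}}

```text
t: 42.75
tool_pos: [0.4323, -0.2553, 0.1696]
orientation: [-1.237, 1.128, -1.154]
force: [1.1, -0.5, 0.8]
opening: 0.0674
```

```bash
python3 - <<'E'
from plan import *
show()
p,M,_=pose()
plan([(.40,-.323,.16,4.5,.45,.03)])
E
```

```text
t 42.75 p [ 0.4323 -0.2553  0.1696] yaw 5.11 tilt 1.14 F [ 1.1 -0.5  0.8] op 0.0674 q6 -0.74
[0.022,0.003,-0.013,-0.4,0.2,0,0.45,0.021,0.003,-0.013,-0.4,0.2,0.1,0.45,0.022,0.003,-0.012,-0.3,0.2,0,0.45,0,0,0,0,0,0,0.45,0,0,0,0,0,0,0.45]
```

Request:
{"method": "carry_out", "body": {"motion": [0.023,0.003,-0.013,-0.4,0.2,0,0.45,0.02,0.003,-0.011,-0.4,0.2,0.1,0.45,0.011,0.005,-0.007,-0.3,0.2,0,0.45,0.003,0.006,-0.001,0,0,0,0.45,0,0.005,0,0,0,0,0.45]}}

```text
t: 43.25
tool_pos: [0.4028, -0.3221, 0.1474]
orientation: [-1.243, 1.153, -1.16]
force: [0.3, 0.2, 0.3]
opening: 0.0674
```

```bash
python3 - <<'E'
from fit import *
from plan import *
show()
cm=imaging.camera_model("wrist"); im=imaging.read_camera("wrist"); cv2.imwrite("pics/w9.png",im)
m=bestmask("wrist","cup_green_c"); ys,xs=np.nonzero(m); c0=ray(cm,(xs.mean(),ys.mean()),.07)[:2]; c,e=fitcup([cm],[m],list(c0),.012); print("green",c,e)
plan([(*c,.06,4.5,.45,.018)])
E
```

```text
t 43.25 p [ 0.4028 -0.3221  0.1474] yaw 4.1 tilt 0.24 F [0.3 0.2 0.3] op 0.0674 q6 -0.84
wrist cup_green_c [(0.64, [320.1, 264.3], 7352)]
green [ 0.40130309 -0.3232636 ] 315.5
[0,0.017,0,0,-0.1,0,0.45,0,0.017,0,0,-0.1,0,0.45,0.001,0.018,-0.001,0,0,0,0.45,0,0.017,0,0,-0.1,0.1,0.45,0.001,0.018,-0.001,-0.1,0,0,0.45]
```

Request:
{"method": "carry_out", "body": {"motion": [0,0.02,0,0,-0.1,0,0.45,0,0.02,0,0,-0.1,0,0.45,0.001,0.02,-0.001,0,0,0,0.45,0,0.013,0,0,-0.1,0.1,0.45,0.001,0.006,0,-0.1,0,0,0.45]}}

```text
t: 43.85
tool_pos: [0.4062, -0.3194, 0.0674]
orientation: [-1.248, 1.143, -1.149]
force: [-0.0, 0.3, -0.4]
opening: 0.0673
```

```bash
python3 - <<'E'
from plan import *
show()
E
```

```text
t 43.85 p [ 0.4062 -0.3194  0.0674] yaw 4.89 tilt 0.24 F [-0.   0.3 -0.4] op 0.0673 q6 -0.85
```

Request:
{"method": "carry_out", "body": {"motion": [0.003,0.004,-0.003,0,0,0,0.45,0.001,0.003,-0.002,0,0,0,0.45,0,0.001,0,0,0,0,0.45,0,0,0,0,0,0,0.45,0,0,0,0,0,0,-1]}}

```text
t: 44.35
tool_pos: [0.4025, -0.3245, 0.0605]
orientation: [-1.248, 1.14, -1.15]
force: [-0.5, 0.1, 0.3]
opening: 0.0631
```

```bash
python3 - <<'E'
from plan import *
show()
E
```

```text
t 44.35 p [ 0.4025 -0.3245  0.0605] yaw 4.95 tilt 0.35 F [-0.5  0.1  0.3] op 0.0631 q6 -0.87
```

Request:
{"method": "carry_out", "body": {"motion": [0,0,0,0,0,0,-1,0,0,0,0,0,0,-1,0,0,0,0,0,0,-1,0,-0.015,0,0,0,0,-1,0,-0.03,0,0,0,0,-1]}}

```text
t: 44.85
tool_pos: [0.3997, -0.3219, 0.1032]
orientation: [-1.248, 1.147, -1.143]
force: [0.5, -0.4, -1.4]
opening: 0.054
```

```bash
python3 - <<'E'
from plan import *
show()
p,M,_=pose()
plan([(*p[:2],.165,4.7,-1,.036),(.5643,.0187,.165,4.9,-1,.043)])
E
```

```text
t 44.85 p [ 0.3997 -0.3219  0.1032] yaw 4.93 tilt 0.15 F [ 0.5 -0.4 -1.4] op 0.054 q6 -0.86
[0,-0.031,0,0,0.1,-0.1,-1,0,-0.031,0,0.1,0.1,0,-1,-0.036,0,0.021,0,0,0,-1,-0.036,0,0.021,0,0,0,-1,-0.036,0,0.021,0,0,0,-1]
[-0.036,0,0.022,0,0,0,-1,-0.036,0,0.021,0,0,0,-1,-0.036,0,0.022,0,0,0,-1,-0.037,0,0.021,0,-0.1,0,-1,-0.036,0,0.022,0,0,0,-1]
[-0.037,0.001,0.021,0,-0.1,0,-1,0,0,0,0,0,0,-1,0,0,0,0,0,0,-1,0,0,0,0,0,0,-1,0,0,0,0,0,0,-1]
```

Request:
{"method": "carry_out", "body": {"motion": [0,-0.031,0,0,0.1,-0.1,-1,0,-0.031,0,0.1,0.1,0,-1,-0.036,0,0.021,0,0,0,-1,-0.036,0,0.021,0,0,0,-1,-0.036,0,0.021,0,0,0,-1]}}

```text
t: 45.35
tool_pos: [0.4559, -0.2127, 0.1792]
orientation: [-1.242, 1.143, -1.166]
force: [0.9, -0.1, -0.9]
opening: 0.0539
```

Request:
{"method": "carry_out", "body": {"motion": [-0.036,0,0.022,0,0,0,-1,-0.036,0,0.021,0,0,0,-1,-0.036,0,0.022,0,0,0,-1,-0.034,0,0.02,0,-0.1,0,-1,-0.025,0,0.014,0,0,0,-1]}}

```text
t: 45.85
tool_pos: [0.546, -0.0304, 0.1863]
orientation: [-1.239, 1.136, -1.169]
force: [-0.6, -0.6, -2.3]
opening: 0.0542
```

```bash
python3 - <<'E'
from plan import *
show()
plan([(.5643,.0187,.155,4.9,-1,.02)])
E
```

```text
t 45.85 p [ 0.546  -0.0304  0.1863] yaw 4.33 tilt 1.15 F [-0.6 -0.6 -2.3] op 0.0542 q6 -0.22
[-0.012,0.008,0.005,-0.2,-0.1,0.2,-1,-0.012,0.008,0.006,-0.3,-0.2,0.1,-1,-0.012,0.008,0.005,-0.2,-0.1,0.2,-1,-0.012,0.007,0.006,-0.3,-0.2,0.1,-1,0,0,0,0,0,0,-1]
```

Request:
{"method": "carry_out", "body": {"motion": [-0.014,0.006,0.005,-0.2,-0.1,0.2,-1,-0.013,0.006,0.006,-0.3,-0.2,0.1,-1,-0.01,0.006,0.003,-0.2,-0.1,0.2,-1,-0.004,0.004,0.001,-0.3,-0.2,0.1,-1,0,0.002,0,0,0,0,-1]}}

```text
t: 46.35
tool_pos: [0.5588, 0.0154, 0.1622]
orientation: [-1.252, 1.143, -1.142]
force: [-0.2, -0.5, -1.5]
opening: 0.054
```

```bash
python3 - <<'E'
from plan import *
show()
plan([(.5643,.0187,.1,4.9,-1,.016)])
E
```

```text
t 46.35 p [0.5588 0.0154 0.1622] yaw 5.16 tilt 0.1 F [-0.2 -0.5 -1.5] op 0.054 q6 -0.15
[-0.001,0.016,0.001,0,0.1,0,-1,-0.001,0.015,0.002,0,0.1,0,-1,0,0.016,0.001,0,0,0,-1,-0.001,0.015,0.002,0.1,0.1,0,-1,0,0,0,0,0,0,-1]
```

Request:
{"method": "carry_out", "body": {"motion": [-0.001,0.015,0.001,0,0.1,0,-1,-0.001,0.016,0.002,0,0.1,0,-1,0,0.016,0.001,0,0,0,-1,-0.001,0.012,0.002,0.1,0.1,0,-1,0,0.006,0,0,0,0,-1]}}

```text
t: 46.85
tool_pos: [0.5637, 0.0149, 0.0918]
orientation: [-1.247, 1.15, -1.152]
force: [-0.2, 0.1, -1.5]
opening: 0.0539
```

```bash
python3 - <<'E'
from plan import *
show()
plan([(.5643,.0187,.068,4.9,-1,.01)])
E
```

```text
t 46.85 p [0.5637 0.0149 0.0918] yaw 4.54 tilt 0.09 F [-0.2  0.1 -1.5] op 0.0539 q6 -0.14
[-0.001,0.008,0,0,-0.1,0,-1,-0.001,0.008,0,0,-0.1,0,-1,-0.002,0.008,0.001,0,-0.2,0.1,-1,0,0,0,0,0,0,-1,0,0,0,0,0,0,-1]
```

Request:
{"method": "carry_out", "body": {"motion": [-0.002,0.009,0,0,-0.1,0,-1,-0.001,0.007,0,0,-0.1,0,-1,-0.001,0.005,0,0,-0.2,0.1,-1,0,0.003,0,0,0,0,-1,0,0.001,0,0,0,0,-1]}}

```text
t: 47.35
tool_pos: [0.563, 0.0185, 0.0642]
orientation: [-1.249, 1.147, -1.145]
force: [0.5, 0.0, -1.2]
opening: 0.0537
```

```bash
python3 - <<'E'
from plan import *
show()
E
```

```text
t 47.35 p [0.563  0.0185 0.0642] yaw 4.93 tilt 0.07 F [ 0.5  0.  -1.2] op 0.0537 q6 -0.14
```

Request:
{"method": "carry_out", "body": {"motion": [0,0.002,0,0,0,0,-1,0,0.001,0,0,0,0,-1,0,0.001,0,0,0,0,-1,0,0.001,0,0,0,0,-1,0,0.001,0,0,0,0,-1]}}

```text
t: 47.85
tool_pos: [0.5651, 0.0187, 0.063]
orientation: [-1.247, 1.143, -1.147]
force: [-4.3, 0.5, 6.9]
opening: 0.0544
```

```bash
python3 - <<'E'
from plan import *
show()
E
```

```text
t 47.85 p [0.5651 0.0187 0.063 ] yaw 4.95 tilt 0.16 F [-4.3  0.5  6.9] op 0.0544 q6 -0.14
```

Contact on target. Release, rise, and check.

Request:
{"method": "carry_out", "body": {"motion": [0,0,0,0,0,0,0.45,0,0,0,0,0,0,0.45,0,0,0,0,0,0,0.45,0,-0.02,0,0,0,0,0.45,0,-0.04,0,0,0,0,0.45]}}

```text
t: 48.35
tool_pos: [0.5615, 0.0188, 0.1184]
orientation: [-1.252, 1.15, -1.142]
force: [0.3, 0.9, 0.4]
opening: 0.0674
```

Request:
{"method": "carry_out", "body": {"motion": [0,-0.03,0,0,0,0,0.45,0.01,-0.03,-0.03,0,0,0,0.45,0.01,-0.02,-0.04,0,0,0,0.45,0.01,-0.01,-0.03,0,0,0,0.45,0,0,-0.01,0,0,0,0.45]}}

```text
t: 48.85
tool_pos: [0.4559, -0.0218, 0.2175]
orientation: [-1.247, 1.141, -1.147]
force: [-0.3, 0.4, 0.2]
opening: 0.0675
```

Request:
{"method": "carry_out", "body": {"motion": [0.04,0,0,0,0,0,0.45,0.04,0,0,0,0,0,0.45,0.04,0,0,0,0,0,0.45,0.04,0,0,0,0,0,0.45,0.02,0,0,0,0,0,0.45]}}

```text
t: 49.35
tool_pos: [0.4721, -0.2051, 0.2207]
orientation: [-1.246, 1.13, -1.148]
force: [0.3, 0.2, -0.6]
opening: 0.0671
```

Request:
{"method": "carry_out", "body": {"motion": [0.04,0,0,0,0,0,0.45,0.04,0,0,0,0,0,0.45,0.02,0,0,0,0,0,0.45,0,0,0,0,0,0,0.45,0,0,0,0,0,0,0.45]}}

```text
t: 49.85
tool_pos: [0.481, -0.3121, 0.2204]
orientation: [-1.244, 1.132, -1.152]
force: [-0.4, 0.6, -0.3]
opening: 0.0675
```

```bash
python3 - <<'E'
from fit import *
from plan import *
show()
C={n:imaging.camera_model(n) for n in ("top","scene")}
im=imaging.read_camera("top"); cv2.imwrite("pics/t10.png",im)
im=imaging.read_camera("scene"); cv2.imwrite("pics/s10.png",im)
for t,z0 in (("cup_green_c",.014),("cup_yellow_c",.014),("cup_blue_c",.014),("cup_clay_c",.06)):
    for n in ("top","scene"):
        m=bestmask(n,t,False)
        if m is None: continue
        ys,xs=np.nonzero(m); c0=ray(C[n],(xs.mean(),ys.mean()),z0+.04)[:2]; print(t,n,*fitcup([C[n]],[m],list(c0),z0))
E
```

```text
t 49.85 p [ 0.481  -0.3121  0.2204] yaw 5.11 tilt 0.77 F [-0.4  0.6 -0.3] op 0.0675 q6 -0.76
cup_green_c top [0.56407574 0.01775145] 35.0
cup_green_c scene [0.5665637  0.02140237] 100.25
cup_yellow_c top [0.55894338 0.09011452] 45.0
cup_yellow_c scene [0.5605865  0.09365071] 86.75
cup_blue_c top [ 0.56882242 -0.05803406] 72.0
cup_blue_c scene [ 0.57266415 -0.05463345] 63.5
cup_clay_c top [0.51034982 0.30490356] 44.75
cup_clay_c scene [0.51149921 0.30821455] 50.5
```

View pics/t10.png

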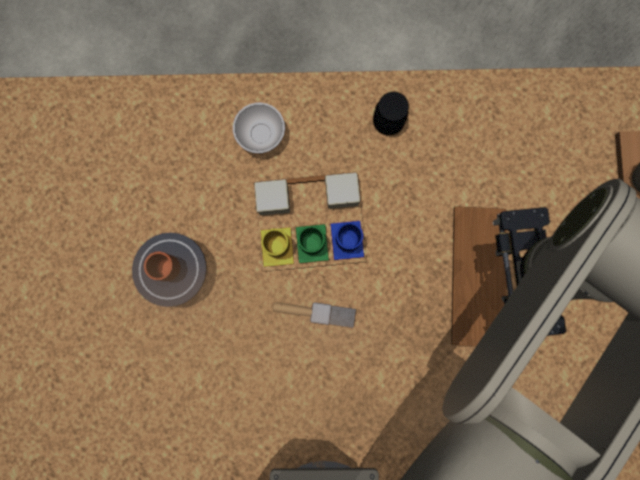

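View pics/s10.png

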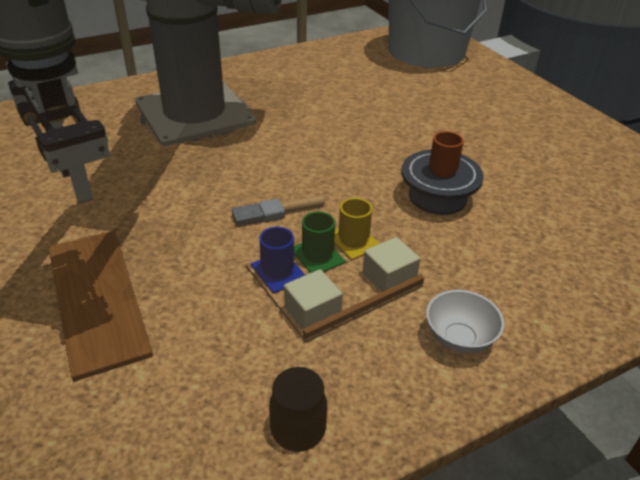

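```bash
python3 - <<'E'
from plant import robot
print(robot.close_job())
E
```

```text
the job is handed in; nothing more can be done
None
```

I moved the three glazed cups to the ware board, stood the clay cup on the banding wheel, put each glazed cup back on its own tile, and handed the job in at about 50 s. No verdict comes back from the hand-in.

**Final checks:**
- **Clay cup:** by the last camera fits it stands about 1–2 mm from the wheel centre.
- **Glazed cups:** the fits put each one about 1–2 mm from its tile centre. All four cups stand upright and released.
- **Brush:** it lies at the same place in the images as at the start.
- **Gripper:** it is clear of everything, about 0.2 m above the empty board.

**Disagreement between checks:** the top and scene cameras differ by 1–4 mm in x and about 3–4 mm in y. I used their midpoint, which agreed with the wrist camera to about 1–3 mm. Even at the widest single-camera reading, every cup is within about 5 mm of its target, inside the 13 and 15 mm limits.

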